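# Load the sample section and index it one hole

## Robot

A 6-joint arm with a two-finger parallel gripper is mounted at the origin on the work surface. World frame = base frame: x ahead of the robot, y to its left, z up, the work surface at z = 0. Lengths are in m, angles in rad, forces in N, time in s.
With the tool pointing down it reaches from about 0.3 to 0.875 m from the base axis. Payload 4.2 kg.
Tool frame: the origin (TCP) lies at the very end of the fingers, on their centre line; the grasp point (between the pads) lies ctrl.grip_depth behind it (ctrl.grip_depth is the distance from the TCP to the grasp point, in m); z points along the fingers, y is the direction in which the jaws open and shut (so a half turn about z gives the same grasp; the last joint's range is limited). The gripper opens to 85 mm and grips with 20 to 120 N. Pads are 22 mm wide; open, the fingers measure 114 mm over their backs; the gripper's body (76 mm by 85 mm) begins 54 mm behind the grasp point. The pads swing forward as they close: fully open they stand 13 mm farther back than shut.
Start: joints at [-1.274, 0.32, 1.565, -0, 1.257, -0.02], TCP at [0.179, -0.546, 0.231] pointing down, gripper open.
Joint ranges: [-3.11, 3.11], [-0.84, 2.01], [0.21, 2.61], [-1.34, 4.49], [0.05, 2.63], [-2.56, 2.56]. Speed limits (rad/s): [2.57, 2.57, 3.14, 3.14, 3.14, 3.14].

## Interface

Orientations are given as a unit quaternion [x, y, z, w].
In Python, from cell import readout, viewer, workorder, ctrl gives the robot as it stands.
- The arm moves only by the tool carry_out, never from a script. Its argument "increments" is a list of rows, each an object with "slide": the shift along the tool's x, y, z in cm, a list of three; "yaw": the turn about the tool's z in rad; "hand": the opening in per cent of the stroke, from 0 (shut) to 100 (fully open). In form: [{"slide": [tx, ty, tz], "yaw": yaw, "hand": hand}, ...]. A call has 1 to 20 rows; each row shifts and turns the pose as measured when the row begins, along the tool's axes as they then stand; what a row does not reach is not made up. A row lasts 1/12 s, in which the tool goes at most 41.7 mm and 7.16 degrees, less where a joint would pass 70% of its speed; a pose out of reach is approached as far as the arm can. A call with a gripper value outside its range is refused whole. The fingers move at their own pace and stop on an object; "newtons" is the grip in N (left out, the last holds). Time passes only in rows, so rows that do not move let the fingers close. It gives the time, the measured TCP pose, the force and the opening at its end, in the units of the state.
- readout.state(): the state, without advancing time (a new reading comes with each control period).
- viewer.snapshot(name): name is "scene" or "top"; returns a dict with "pixels" (384x512x3 uint8, blue, green, red), "fx", "fy", "cx", "cy" (pixels), "pose" (4x4, takes a point from camera to world coordinates). Camera axes: x right, y up, looking along -z (the intrinsics and any distortion apply to the point x, -y, -z); pixel columns grow to the right and rows downward; lengths in m; the calibration is good to about 2 mm. A picture is of the moment at which its call begins. There is no depth.
- workorder.sign_off(): hands the job in, once; it reports no verdict.
The state is a dict: "time": time; "joint_pos": joint angles; "joint_velocities": joint speeds; "joint_efforts": joint torques, N m; "tool_pos": TCP position; "ee_rot": TCP orientation; "ft_force": force on the tool from outside, world axes, zero at the start; "moment": the same for the moment, N m; "grip_width": opening from 0.0 (shut) to 1.0 (fully open).
Only numpy, scipy, OpenCV 4.12 (cv2) and the standard library are available. Lean on these libraries where they do the work, as an engineer would, in place of code of your own. Each camera call takes 0.05 s, during which the arm holds its last target.

## Task

Take the tall round canister out of the compartment bin and stand it fully down and upright in the cup of the sliding section, and let go of it. Then grip the knob of the spring plunger on the section, pull it straight up to free the pin, slide the section to the very next hole of the rail, towards the flared extraction inlet, and let the pin go fully home in that hole. Finish while still gripping the knob with the pin fully home, the canister still standing in its cup, and everything else left where it stands.

Things in the scene. Friction and masses are not known exactly. Their poses are not given: they have to be found in the camera images.
- canister_center (a point): Centre (half-way up) of the tall round aluminium canister: a plain upright cylinder with a thin dark band near its top, 28 mm diameter, 70 mm high, about 80 g, loose. Its z axis is its own axis. It stands in one of the bin's three compartments; the other two hold a square-section can (28 x 28 x 70 mm) and a short wide round can (40 mm diameter, 32 mm high), which stay there. Which compartment it is in varies.
- bin: White open bin with three compartments in a row, fixed to the bench: 260 mm along its x, 90 mm along its y, 28 mm high, walls and floor 4 mm thick. Origin under its centre at bench height. The compartments are about 81 mm by 82 mm inside, centred at -85, 0 and +85 mm along its x.
- cup (a point): Centre of the inner floor of the grey round cup that is fixed to the sliding section, 30 mm above the bench. The cup is open at the top, inner diameter 32 mm, outer 40 mm, its rim 18 mm above this point. It lies 80 mm from the plunger's axis along the section's +x (the side away from the robot), and moves with the section.
- rail_mid (a point): Point on top of the fixed aluminium rail at its middle hole, 45 mm above the bench. Its y axis runs along the rail, its z axis up. The rail is 250 mm long and 36 mm wide, and has five square holes (11 mm) at -80, -40, 0, +40 and +80 mm along y: 40 mm from hole to hole. The pin begins in the middle hole.
- section (a joint): Position in m of the grey sliding section along the rail's y axis: 0 with the pin over the middle hole, +0.040 and -0.040 over the holes next to it; range -0.085 to 0.085. The section is a 62 x 50 mm saddle over the rail, its top 58 mm above the bench, with a steel boss 24 mm across up to 72 mm. About 1.5 N of friction; it does not tip or turn.
- plunger_knob (a point): Centre of the black knurled round knob of the spring plunger: 28 mm diameter, 30 mm high, axis upright, centre 93 mm above the bench with the pin home. It moves with the section and rises with the plunger.
- plunger (a joint): Lift in m of the plunger: 0 with the pin fully home (9 mm down in a hole), clear of the rail from 0.009, upper stop at 0.016. A spring pulls it down with about 5 N at 0 and 8 N at the stop. The pin is round, 8 mm diameter, with a round end; when let down between holes it rides on the rail and drops when it comes over a hole. While it is in a hole the section is locked (about 1.5 mm of play each way).
- inlet_mouth (a point): Centre of the mouth of the white round extraction inlet, 120 mm above the bench: a stem on a round foot that flares to a bell 88 mm across with a dark barred mouth, fixed to the bench. It stands in line with the rail, 185 mm from its middle, at the rail's +y or -y end (this varies); a cardboard carton (75 x 75 x 80 mm) stands at the other end. The section has to go towards the inlet.
There are look-alikes about, which are no part of the job. What is shaped like the part that bears canister_center but green, orange or yellow is not meant.

How it is judged:
By the outcome, as a careful person would: the job done as asked, in the order asked, and still so for the second after the job is handed in, while the arm keeps its last pose, push and grip.
It also fails if it takes over 58 s, if anything falls off the work surface, if the arm or the gripper's body presses on something with over 40 N, if the wrist force passes 120 N, or if a joint passes its speed limit or range.

## Working session

There is one attempt and no reset: what is moved stays moved. The work goes in short steps, Python scripts to look and compute and a tool call to move; the robot and the scene stay as the last step left them, time stands still between calls to the robot, and variables do not carry over. Pictures are saved under pics/ and viewed, and the job is handed in when it is done.

Besides the shell and the picture viewer there is one more tool, called after "Call:" as name(argument=value, ...), one argument or row to a line, values as JSON. carry_out: Moves the arm, as the interface text tells. Its arguments: {"type":"object","properties":{"increments":{"type":"array","items":{"type":"object","properties":{"slide":{"type":"array","items":{"type":"number"}},"yaw":{"type":"number"},"hand":{"type":"number"}}}},"newtons":{"type":"number"}},"required":["increments"]}

```bash
ls; mkdir -p pics; python3 - <<'E'
from cell import readout, viewer, ctrl
import cv2, numpy as np
print(readout.state()); print(ctrl.grip_depth)
for n in("scene","top"):
    s=viewer.snapshot(n); cv2.imwrite(f"pics/{n}0.png",s["pixels"]); print({k:v for k,v in s.items() if k!="pixels"})
    np.savez(f"{n}0.npz",**s)
E
```

```text
pics
{'time': 0.0, 'joint_pos': array([-1.27398406e+00,  3.20269122e-01,  1.56570703e+00,  1.68004920e-05,
        1.25740135e+00, -2.00096264e-02]), 'joint_velocities': array([ 0.00098115, -0.00162117,  0.00100334, -0.00010571,  0.003226  ,
       -0.00023807]), 'joint_efforts': array([ 7.45193374e-04, -4.15514481e+01, -2.34159064e+01,  6.73590216e-05,
        8.18982662e-03,  2.28132201e-06]), 'tool_pos': array([ 0.17899599, -0.54590979,  0.23048448]), 'ee_rot': array([ 9.87479218e-01,  1.57746622e-01, -1.15206280e-04, -8.84992185e-04]), 'ft_force': array([ 0.09360478, -0.72780128,  0.04579095]), 'moment': array([-0.04059081,  0.07960627, -0.00698055]), 'grip_width': 0.9993190163385467}
0.0187
{'fx': 394.8920152773792, 'fy': 394.8920152773792, 'cx': 261.89655090983973, 'cy': 190.4419058013124, 'pose': array([[-0.82495718, -0.42768285,  0.36950377,  0.88862554],
       [ 0.56518682, -0.62066709,  0.54344846,  0.56682306],
       [-0.00308476,  0.65716036,  0.75374448,  0.78120627],
       [ 0.        ,  0.        ,  0.        ,  1.        ]])}
{'fx': 375.9456255471325, 'fy': 375.9456255471325, 'cx': 251.12943235388786, 'cy': 192.18685290745657, 'pose': array([[-0.00233584,  0.99347796, -0.11400042,  0.44737334],
       [-0.99965522, -0.0053013 , -0.02571644,  0.0571825 ],
       [-0.02615307,  0.11390104,  0.99314781,  1.13030356],
       [ 0.        ,  0.        ,  0.        ,  1.        ]])}
```

View pics/scene0.png

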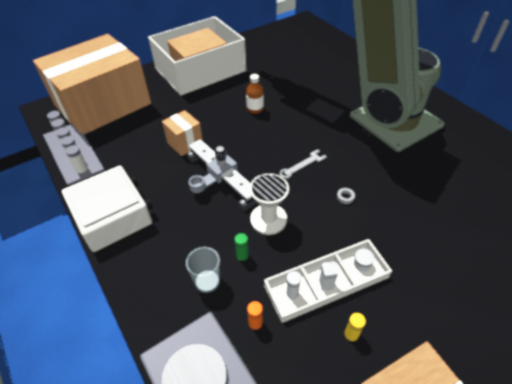

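View pics/top0.png

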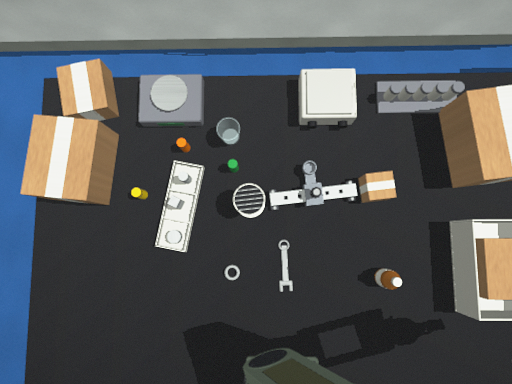

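```bash
python3 - <<'E'
import cv2, numpy as np
a=cv2.imread("pics/scene0.png");b=cv2.imread("pics/top0.png")
cv2.imwrite("pics/c1.png",cv2.resize(a[230:330,250:400],None,fx=5,fy=5,interpolation=cv2.INTER_CUBIC))
cv2.imwrite("pics/c2.png",cv2.resize(b[150:260,130:260],None,fx=5,fy=5,interpolation=cv2.INTER_CUBIC))
cv2.imwrite("pics/c3.png",cv2.resize(b[150:220,260:400],None,fx=5,fy=5,interpolation=cv2.INTER_CUBIC))
cv2.imwrite("pics/c4.png",cv2.resize(a[130:240,160:300],None,fx=5,fy=5,interpolation=cv2.INTER_CUBIC))
E
```

```text
(no output)
```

View pics/c1.png

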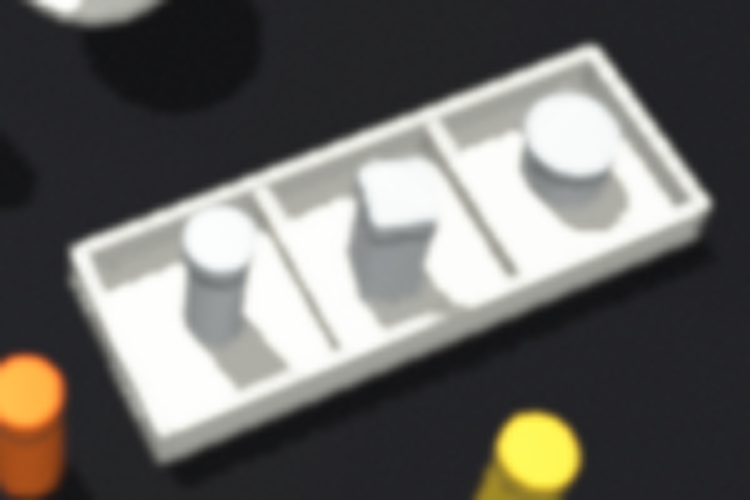

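View pics/c2.png

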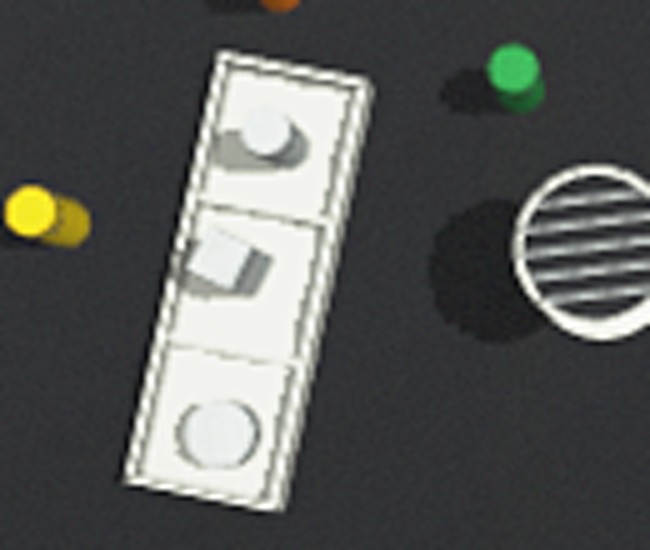

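View pics/c3.png

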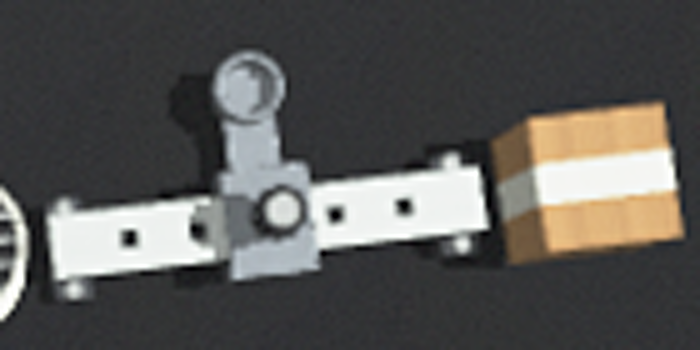

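View pics/c4.png

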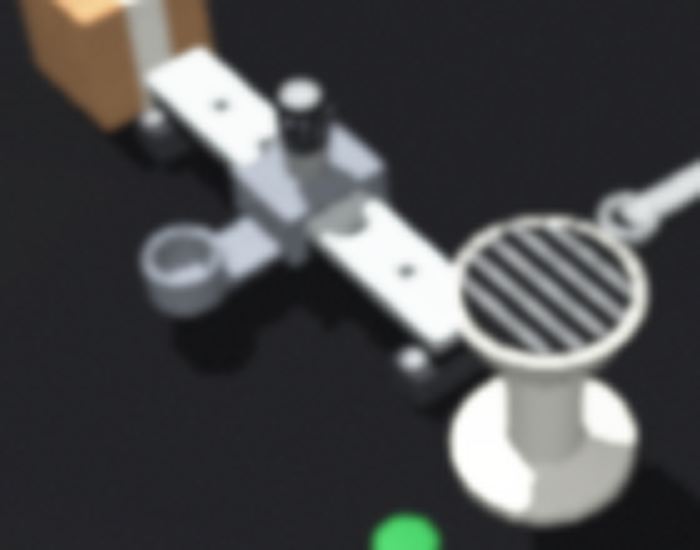

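```bash
cat > h.py <<'E'
import cv2, numpy as np
def ray(s,u,v):
    P=np.array(s["pose"]); d=P[:3,:3]@np.array([(u-s["cx"])/s["fx"],-(v-s["cy"])/s["fy"],-1.0]); return P[:3,3],d/np.linalg.norm(d)
def onz(s,u,v,z):
    o,d=ray(s,u,v); return (o+d*(z-o[2])/d[2])
def tri(s1,p1,s2,p2):
    A=np.zeros((3,3));b=np.zeros(3)
    for s,p in((s1,p1),(s2,p2)):
        o,d=ray(s,*p);M=np.eye(3)-np.outer(d,d);A+=M;b+=M@o
    return np.linalg.solve(A,b)
def proj(s,X):
    P=np.array(s["pose"]); c=P[:3,:3].T@(np.array(X)-P[:3,3]); return s["fx"]*c[0]/-c[2]+s["cx"], s["cy"]-s["fy"]*c[1]/-c[2]
E
python3 - <<'E'
import cv2,numpy as np
from h import *
T=np.load("top0.npz");S=np.load("scene0.npz")
for n,s,(x0,y0,x1,y1) in(("t",T,(155,155,210,255)),("s",S,(262,238,395,322)),("tr",T,(265,155,402,210)),("sr",S,(180,135,295,240))):
    c=s["pixels"][y0:y1,x0:x1].astype(float)
    d=np.clip((c[...,0]-c[...,2])*8+60,0,255).astype(np.uint8)
    cv2.imwrite(f"pics/d_{n}.png",cv2.resize(d,None,fx=5,fy=5,interpolation=cv2.INTER_CUBIC))
# colors
t=T["pixels"];print(t[176,183],t[168,190]); 
print(np.array2string(t[168:190,172:194,0].astype(int)-t[168:190,172:194,2]))
# first guesses in world
print("can",onz(T,183.3,176.3,.074), onz(S,293.8,277.8,.074))
print("knobtop",onz(T,316.5,191.8,.108), onz(S,220,149.5,.108))
print("cup",onz(T,309.8,167.3,.048), onz(S,196.7,181.8,.048))
print("inlet",onz(T,249,200,.12),onz(S,270,188,.12))
for p in((286,197.5),(300,196),(327,193),(341,191.3)): print("hole",onz(T,*p,.045))
E
```

```text
[238 240 237] [242 246 245]
[[ -9  -5  -9  -9  -4  -4  -4  -4  -5  -4  -4  -4  -4  -5  -4  -3  -3  -3
   -3  -3  -3  -3]
 [-10 -12  -7  -7  -3  -4  -4  -4  -4  -5  -4  -4  -4  -4  -4  -4  -4  -3
   -4  -3  -4  -4]
 [ -5 -10 -10  -7  -4  -4  -4  -4  -4  -4  -4  -4  -4  -4  -4  -4  -4  -4
   -4  -4  -3  -4]
 [ -2  -7 -10  -6  -4  -4  -4  -4  -4  -3  -2  -2  -3  -4  -4  -5  -4  -4
   -4  -4  -4  -4]
 [ -3  -7  -9  -6  -4  -5  -5  -4   0   1   1   2   1   0  -3  -6  -4  -3
   -4  -4  -4  -4]
 [ -5  -7  -6  -3  -4  -5  -3  -2   1   1   1   2   2   2   1  -3  -5  -3
   -4  -4  -3  -4]
 [ -9  -9  -7  -3  -4  -4  -3   0   1   1   1   1   1   1   2   1  -7  -6
   -4  -4  -4  -4]
 [ -8  -9  -6  -6  -7  -6  -2   2   2   2   2   2   1   1   1   3   1  -8
   -6  -3  -3  -3]
 [ -6  -8  -8  -8  -8  -7   0   2   1   1   1   1   1   1   1   1   2   3
   -7  -6  -4  -4]
 [ -8  -6  -8  -7  -8  -7  -2   2   1   1   1   0   1   2   2   3   2   2
    2 -10  -4  -4]
 [ -6  -5  -7  -8  -6  -8  -5   2   3   1   2   1   2   1   1   2   0   2
    2  -3  -7  -4]
 [ -6  -6  -9  -7  -8  -7  -8  -1   2   2   0   1
[... 760 characters left out ...]
  -4  -4
   -4  -4  -4  -4]
 [ -3  -4  -4  -4  -4  -4  -5  -5  -4  -4  -4  -3  -4  -4  -4  -4  -4  -3
   -4  -4  -4  -4]
 [ -4  -4  -4  -4  -4  -4  -4  -4  -4  -4  -4  -4  -4  -4  -4  -3  -4  -4
   -4  -4  -4  -4]]
can [0.61533602 0.27824849 0.074     ] [0.6200607  0.28336307 0.074     ]
knobtop [ 0.56483071 -0.09460062  0.108     ] [ 0.56805603 -0.08917099  0.108     ]
cup [ 0.64356379 -0.08568487  0.048     ] [ 0.64781725 -0.07854945  0.048     ]
inlet [0.54214096 0.08914389 0.12      ] [0.54549481 0.09439441 0.12      ]
hole [ 0.55593073 -0.01566307  0.045     ]
hole [ 0.56009154 -0.05614333  0.045     ]
hole [ 0.56841537 -0.13410133  0.045     ]
hole [ 0.57314519 -0.17447681  0.045     ]
```

View pics/d_t.png

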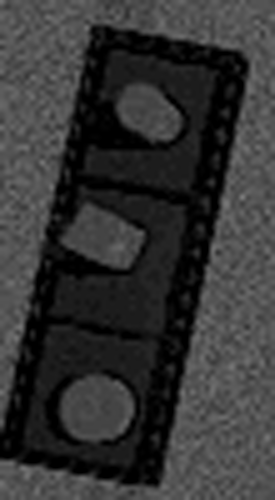

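View pics/d_s.png

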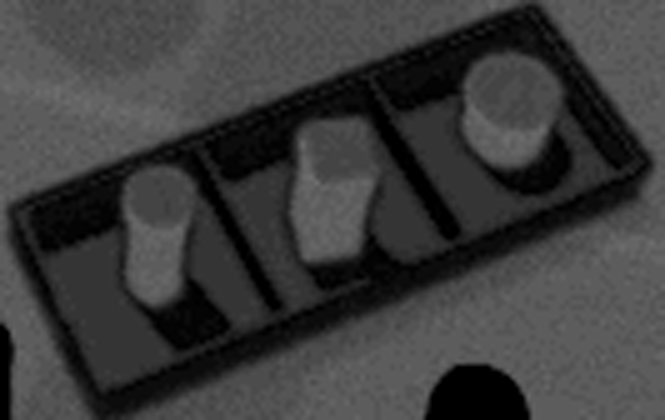

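```bash
cat >> h.py <<'E'
def blob(mask,seed):
    n,l,st,ce=cv2.connectedComponentsWithStats(mask.astype(np.uint8),connectivity=4)
    k=l[int(seed[1]),int(seed[0])]; 
    return ce[k] if k else None, st[k], (l==k)
def rel(st,target,yaw=None):
    import math
    from scipy.spatial.transform import Rotation as R
    M=R.from_quat(st["ee_rot"]).as_matrix()
    d=M.T@(np.array(target)-st["tool_pos"]); th=math.atan2(M[1,0],M[0,0])
    print("pos",st["tool_pos"].round(4),"th",round(th,4),"z",M[:,2].round(4),"rel cm",(d*100).round(2),"" if yaw is None else ("yaw",round(th-yaw,4)))
E
python3 - <<'E'
import numpy as np
from h import *
from cell import readout
T=np.load("top0.npz");S=np.load("scene0.npz")
t=T["pixels"].astype(int); 
m=(t[...,0]-t[...,2]>=-1)&(t[...,2]>200)
c,st,_=blob(m,(183,176)); print("T can",c,st, onz(T,*c,.072))
s=S["pixels"].astype(int); sm=cv2.GaussianBlur(S["pixels"],(3,3),0).astype(int)
m=(s[...,0]-s[...,2]>=-1)&(s.min(2)>205); c,st,_=blob(m,(293,278)); print("S can",c,st,onz(S,*c,.074))
# knob top: bright cap
for n,I,seed in(("T",t,(316,191)),("S",s,(219,149))):
    for th in(140,170): 
        c,st,_=blob(I.min(2)>th,seed); print(n,"knob",th,c,st)
        if c is not None: print(onz(np.load({"T":"top0.npz","S":"scene0.npz"}[n]),*c,.108))
# inlet
t0=blob(t.min(2)>150,(236,196)); print(t0[0],t0[1])
print(S["pixels"][185:215:3,205:235:3].min(2) if 0 else "")
rel(readout.state(),[.6175,.281,.21],.11)
E
```

```text
T can [182.75757576 175.68181818] [178 172  10   9  66] [0.61745423 0.28026056 0.072     ]
S can [299.58020478 284.22866894] [287 271  27  32 293] [0.61925808 0.30098911 0.074     ]
T knob 140 [316.22857143 191.57142857] [313 189   7   6  35]
[ 0.56546187 -0.09387764  0.108     ]
T knob 170 [316.33333333 191.5       ] [314 189   6   6  30]
[ 0.56565636 -0.09416635  0.108     ]
S knob 140 [219.54545455 148.42424242] [216 146   8   6  33]
[ 0.56700245 -0.09319875  0.108     ]
S knob 170 [219.38095238 148.57142857] [217 147   6   4  21]
[ 0.56761238 -0.09296758  0.108     ]
[249.49027237 202.09727626] [233 183  32  35 257]

pos [ 0.179  -0.546   0.2306] th 0.3168 z [-4.0e-04  1.5e-03 -1.0e+00] rel cm [ 67.43 -64.92   2.16] ('yaw', 0.2068)
```

Call:
carry_out(
  increments=[
    {"slide": [0, 0, 0], "yaw": 0.1, "hand": 100},
    {"slide": [0, 0, 0], "yaw": 0.1, "hand": 100},
  ],
  newtons=40,
)

```text
time: 0.27
tool_pos: [0.1788, -0.5454, 0.2295]
ee_rot: [0.998, 0.055, -0.0, -0.002]
ft_force: [-0.5, -0.5, -0.2]
grip_width: 1.0
```

Call:
carry_out(
  increments=[
    {"slide": [2.2, -3.22, 0]},
    {"slide": [2.2, -3.22, 0]},
    {"slide": [2.2, -3.22, 0]},
    {"slide": [2.2, -3.22, 0]},
    {"slide": [2.2, -3.22, 0]},
    {"slide": [2.2, -3.22, 0]},
    {"slide": [2.2, -3.22, 0]},
    {"slide": [2.2, -3.22, 0]},
    {"slide": [2.2, -3.22, 0]},
    {"slide": [2.2, -3.22, 0]},
    {"slide": [2.2, -3.22, 0]},
    {"slide": [2.2, -3.22, 0]},
    {"slide": [2.2, -3.22, 0]},
    {"slide": [2.2, -3.22, 0]},
    {"slide": [2.2, -3.22, 0]},
    {"slide": [2.2, -3.22, 0]},
    {"slide": [2.2, -3.22, 0]},
    {"slide": [2.2, -3.22, 0]},
    {"slide": [2.2, -3.22, 0]},
    {"slide": [2.2, -3.22, 0]},
  ],
)

```text
validation failed for argument at $.in...
```

```bash
python3 - <<'E'
from h import *
from cell import readout
rel(readout.state(),[.6185,.281,.14],.11)
E
```

```text
pos [ 0.1788 -0.5454  0.2295] th 0.1104 z [-0.0011  0.0037 -1.    ] rel cm [ 52.81 -77.26   9.21] ('yaw', 0.0004)
```

Call:
carry_out(
  increments=[
    {"slide": [2.2, -3.22, 0], "yaw": 0, "hand": 100},
    {"slide": [2.2, -3.22, 0], "yaw": 0, "hand": 100},
    {"slide": [2.2, -3.22, 0], "yaw": 0, "hand": 100},
    {"slide": [2.2, -3.22, 0], "yaw": 0, "hand": 100},
    {"slide": [2.2, -3.22, 0], "yaw": 0, "hand": 100},
    {"slide": [2.2, -3.22, 0], "yaw": 0, "hand": 100},
    {"slide": [2.2, -3.22, 0], "yaw": 0, "hand": 100},
    {"slide": [2.2, -3.22, 0], "yaw": 0, "hand": 100},
    {"slide": [2.2, -3.22, 0], "yaw": 0, "hand": 100},
    {"slide": [2.2, -3.22, 0], "yaw": 0, "hand": 100},
    {"slide": [2.2, -3.22, 0], "yaw": 0, "hand": 100},
    {"slide": [2.2, -3.22, 0], "yaw": 0, "hand": 100},
    {"slide": [2.2, -3.22, 0], "yaw": 0, "hand": 100},
    {"slide": [2.2, -3.22, 0], "yaw": 0, "hand": 100},
    {"slide": [2.2, -3.22, 0], "yaw": 0, "hand": 100},
    {"slide": [2.2, -3.22, 0], "yaw": 0, "hand": 100},
    {"slide": [2.2, -3.22, 0], "yaw": 0, "hand": 100},
    {"slide": [2.2, -3.22, 0], "yaw": 0, "hand": 100},
  ],
)

```text
time: 1.77
tool_pos: [0.5198, 0.0956, 0.2247]
ee_rot: [0.999, 0.047, -0.004, -0.003]
ft_force: [0.5, -0.9, 0.5]
grip_width: 1.0
```

```bash
python3 - <<'E'
from h import *
from cell import readout
rel(readout.state(),[.6185,.281,.14],.11)
E
```

```text
pos [0.5198 0.0956 0.2247] th 0.0932 z [-0.0075  0.0054 -1.    ] rel cm [ 11.61 -17.49   8.5 ] ('yaw', -0.0168)
```

Call:
carry_out(
  increments=[
    {"slide": [2.3, -3.4, 0], "yaw": 0, "hand": 100},
    {"slide": [2.3, -3.4, 0], "yaw": 0, "hand": 100},
    {"slide": [2.3, -3.4, 0], "yaw": 0, "hand": 100},
    {"slide": [2.3, -3.4, 1], "yaw": 0, "hand": 100},
    {"slide": [1.5, -2.4, 2.5], "yaw": 0, "hand": 100},
    {"slide": [0, 0, 2.5], "yaw": 0, "hand": 100},
    {"slide": [0, 0, 0], "yaw": 0, "hand": 100},
  ],
)

```text
time: 2.35
tool_pos: [0.6128, 0.278, 0.16]
ee_rot: [0.999, 0.051, -0.003, -0.004]
ft_force: [-1.4, -0.2, -0.7]
grip_width: 1.001
```

```bash
python3 - <<'E'
from h import *
from cell import readout,viewer
rel(readout.state(),[.6185,.281,.038],.11)
a=viewer.snapshot("scene")["pixels"];b=viewer.snapshot("top")["pixels"]
cv2.imwrite("pics/v1.png",np.hstack([cv2.resize(a[190:340,220:400],None,fx=2.2,fy=2.2),cv2.resize(b[110:260,90:270],None,fx=2.2,fy=2.2)]))
E
```

```text
pos [0.6128 0.278  0.16  ] th 0.1023 z [-0.0065  0.0075 -1.    ] rel cm [ 0.67 -0.15 12.2 ] ('yaw', -0.0077)
```

View pics/v1.png

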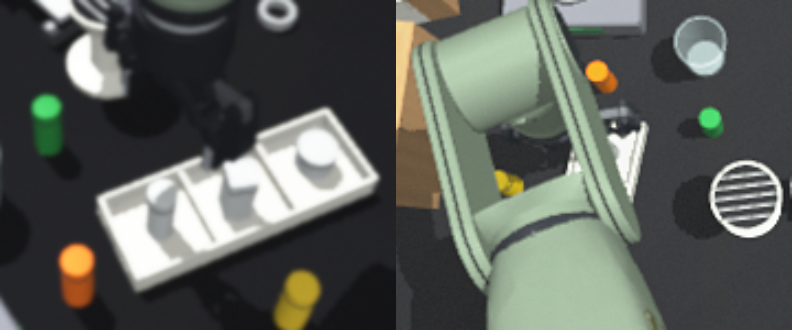

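```bash
python3 - <<'E'
from h import *
S=np.load("scene0.npz")
print(proj(S,[.6128,.278,.16]),proj(S,[.6128,.235,.173]),proj(S,[.6128,.321,.173]),proj(S,[.6185,.281,.074]))
E
```

```text
(np.float64(297.86134929007375), np.float64(250.72760715092346)) (np.float64(284.22395444643536), np.float64(230.8393840584639)) (np.float64(313.3872399853574), np.float64(263.93481293277983)) (np.float64(293.7005944932615), np.float64(276.5245199698171))
```

Call:
carry_out(
  increments=[
    {"slide": [0.6, -0.15, 2], "yaw": 0, "hand": 100},
    {"slide": [0, 0, 3], "yaw": 0, "hand": 100},
    {"slide": [0, 0, 3], "yaw": 0, "hand": 100},
    {"slide": [0, 0, 2.5], "yaw": 0, "hand": 100},
    {"slide": [0, 0, 1.2], "yaw": 0, "hand": 100},
    {"slide": [0, 0, 0], "yaw": 0, "hand": 100},
  ],
)

```text
time: 2.95
tool_pos: [0.6283, 0.2779, 0.0601]
ee_rot: [0.999, 0.047, 0.011, -0.009]
ft_force: [-0.3, -0.3, -0.7]
grip_width: 1.002
```

```bash
python3 - <<'E'
from h import *
from cell import readout,viewer
rel(readout.state(),[.6185,.281,.038],.11)
a=viewer.snapshot("scene")["pixels"]
cv2.imwrite("pics/v2.png",cv2.resize(a[190:340,220:400],None,fx=4,fy=4))
E
```

```text
pos [0.6283 0.2779 0.0601] th 0.0944 z [ 0.022   0.0181 -0.9996] rel cm [-0.99 -0.36  2.19] ('yaw', -0.0156)
```

View pics/v2.png

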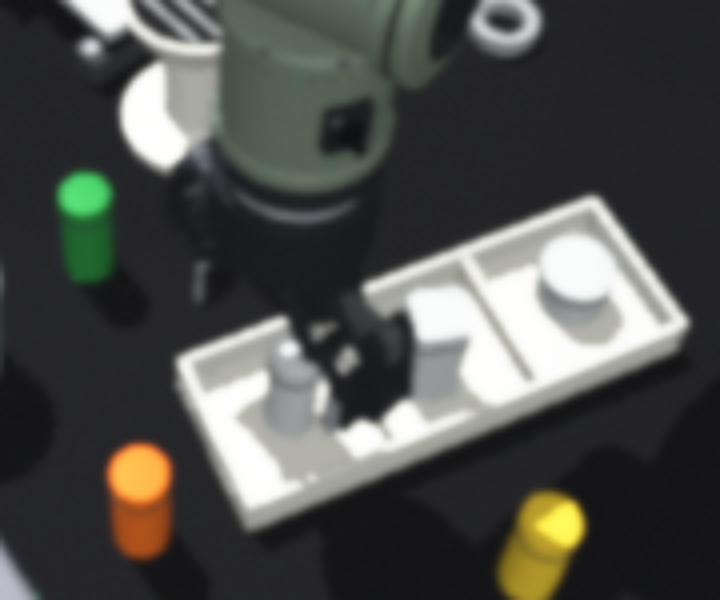

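Call:
carry_out(
  increments=[
    {"slide": [0, 0, 0], "yaw": 0, "hand": 100},
    {"slide": [0, 0, 0], "yaw": 0, "hand": 100},
  ],
)

```text
time: 3.17
tool_pos: [0.631, 0.2781, 0.0659]
ee_rot: [0.999, 0.047, 0.015, -0.01]
ft_force: [-0.3, -0.4, 0.1]
grip_width: 0.998
```

```bash
python3 - <<'E'
from h import *
from cell import readout,viewer
rel(readout.state(),[.6185,.281,.038],.11)
E
```

```text
pos [0.631  0.2781 0.0659] th 0.0932 z [ 0.0295  0.0211 -0.9993] rel cm [-1.31 -0.36  2.76] ('yaw', -0.0168)
```

Call:
carry_out(
  increments=[
    {"slide": [0, 0, 0], "yaw": 0, "hand": 100},
  ],
)

```text
time: 3.25
tool_pos: [0.632, 0.2782, 0.068]
ee_rot: [0.999, 0.047, 0.017, -0.01]
ft_force: [-0.3, -0.2, -0.1]
grip_width: 1.004
```

```bash
python3 - <<'E'
from h import *
from cell import readout,viewer
s=readout.state();rel(s,[.6185,.281,.038],.11);print(s["joint_pos"].round(4),s["joint_velocities"].round(3))
E
```

```text
pos [0.632  0.2782 0.068 ] th 0.0928 z [ 0.0326  0.0224 -0.9992] rel cm [-1.43 -0.34  2.96] ('yaw', -0.0172)
[0.3943 0.6054 1.5195 0.0098 0.978  1.8666] [-0.003 -0.025 -0.02   0.     0.009  0.001]
```

Call:
carry_out(
  increments=[
    {"slide": [0, 0, 0], "yaw": 0, "hand": 100},
    {"slide": [0, 0, 0], "yaw": 0, "hand": 100},
    {"slide": [0, 0, 0], "yaw": 0, "hand": 100},
  ],
)

```text
time: 3.5
tool_pos: [0.6338, 0.279, 0.0721]
ee_rot: [0.999, 0.047, 0.02, -0.012]
ft_force: [0.7, -0.8, 0.1]
grip_width: 1.001
```

```bash
python3 - <<'E'
from h import *
from cell import readout,viewer
s=readout.state();rel(s,[.6185,.281,.038],.11);print(s["joint_pos"].round(4),s["joint_velocities"].round(3))
E
```

```text
pos [0.6338 0.279  0.0721] th 0.0928 z [ 0.0388  0.0249 -0.9989] rel cm [-1.65 -0.27  3.35] ('yaw', -0.0172)
[0.3943 0.6012 1.5161 0.0097 0.9789 1.8666] [ 0.001 -0.008 -0.007 -0.001  0.001 -0.001]
```

Call:
carry_out(
  increments=[
    {"slide": [0, 0, 0], "yaw": 0, "hand": 100},
    {"slide": [0, 0, 0], "yaw": 0, "hand": 100},
    {"slide": [0, 0, 0], "yaw": 0, "hand": 100},
  ],
)

```text
time: 3.75
tool_pos: [0.6341, 0.2793, 0.0729]
ee_rot: [0.999, 0.047, 0.021, -0.012]
ft_force: [-0.1, 0.2, 0.2]
grip_width: 0.998
```

```bash
python3 - <<'E'
from h import *
from cell import readout,viewer
s=readout.state();rel(s,[.6185,.281,.038],.11);print(s["joint_pos"].round(4),s["joint_velocities"].round(3))
E
```

```text
pos [0.6341 0.2793 0.0729] th 0.0931 z [ 0.0399  0.0254 -0.9989] rel cm [-1.68 -0.24  3.43] ('yaw', -0.0169)
[0.3946 0.6004 1.5155 0.0098 0.9791 1.8666] [-0.001  0.001  0.    -0.001  0.001  0.001]
```

Call:
carry_out(
  increments=[
    {"slide": [0, 0, -2], "yaw": 0, "hand": 100},
    {"slide": [0, 0, -3], "yaw": 0, "hand": 100},
    {"slide": [0, 0, -3], "yaw": 0, "hand": 100},
    {"slide": [0, 0, 0], "yaw": 0, "hand": 100},
    {"slide": [0, 0, 0], "yaw": 0, "hand": 100},
    {"slide": [0, 0, 0], "yaw": 0, "hand": 100},
    {"slide": [0, 0, 0], "yaw": 0, "hand": 100},
  ],
)

```text
time: 4.33
tool_pos: [0.6291, 0.2769, 0.1524]
ee_rot: [0.999, 0.047, 0.017, -0.011]
ft_force: [-0.2, 0.7, 0.6]
grip_width: 1.001
```

```bash
cat > st.py <<'E'
from h import *
import sys
from cell import readout
s=readout.state();rel(s,[float(v) for v in sys.argv[1:4]],float(sys.argv[4]));print(s["time"],s["joint_pos"].round(4),s["joint_velocities"].round(3),"F",s["ft_force"].round(1),"w",s["grip_width"])
E
python3 st.py .6185 .281 .038 .11
```

```text
pos [0.6291 0.2769 0.1524] th 0.0937 z [ 0.0334  0.0227 -0.9992] rel cm [-1.42 -0.29 11.41] ('yaw', -0.0163)
4.3333 [0.3941 0.5279 1.4307 0.0089 1.1434 1.8673] [ 0.001  0.005  0.006  0.001 -0.006  0.001] F [-0.2  0.7  0.6] w 1.0014491799169232
```

Call:
carry_out(
  increments=[
    {"slide": [0, 0, -4], "yaw": 0, "hand": 100},
    {"slide": [0, 0, -4], "yaw": 0, "hand": 100},
    {"slide": [0, 0, 0], "yaw": 0, "hand": 100},
    {"slide": [0, 0, 0], "yaw": 0, "hand": 100},
    {"slide": [0, 0, 0], "yaw": 0, "hand": 100},
  ],
)

```text
time: 4.75
tool_pos: [0.6238, 0.274, 0.2269]
ee_rot: [0.999, 0.047, 0.01, -0.008]
ft_force: [1.0, -0.4, -0.0]
grip_width: 1.0
```

```bash
python3 st.py .6185 .281 .038 .11
```

```text
pos [0.6238 0.274  0.2269] th 0.0939 z [ 0.0196  0.017  -0.9997] rel cm [-0.86 -0.46 18.89] ('yaw', -0.0161)
4.75 [0.3932 0.4799 1.3222 0.0085 1.3149 1.8679] [-0.     0.017  0.03   0.    -0.004 -0.001] F [ 1.  -0.4 -0. ] w 1.0000225678313854
```

Call:
carry_out(
  increments=[
    {"slide": [-0.4, -0.1, 1], "yaw": 0, "hand": 100},
    {"slide": [-0.4, -0.1, 1], "yaw": 0, "hand": 100},
    {"slide": [-0.4, 0, 1], "yaw": 0, "hand": 100},
    {"slide": [0, 0, 1], "yaw": 0, "hand": 100},
    {"slide": [0, 0, 1], "yaw": 0, "hand": 100},
    {"slide": [0, 0, 1], "yaw": 0, "hand": 100},
  ],
)

```text
time: 5.25
tool_pos: [0.6104, 0.2749, 0.1566]
ee_rot: [0.999, 0.047, 0.006, -0.006]
ft_force: [-0.4, -0.2, -0.3]
grip_width: 1.003
```

```bash
python3 st.py .6185 .281 .038 .11
```

```text
pos [0.6104 0.2749 0.1566] th 0.0938 z [ 0.0113  0.0133 -0.9998] rel cm [ 0.71 -0.38 11.87] ('yaw', -0.0162)
5.25 [0.4023 0.5091 1.4526 0.0085 1.1643 1.8759] [ 0.001  0.113  0.186  0.001 -0.279 -0.001] F [-0.4 -0.2 -0.3] w 1.0027790933751486
```

Call:
carry_out(
  increments=[
    {"slide": [0.3, -0.2, 1], "yaw": 0.008, "hand": 100},
    {"slide": [0.2, -0.1, 1], "yaw": 0.008, "hand": 100},
    {"slide": [0.1, 0, 1], "yaw": 0, "hand": 100},
    {"slide": [0, 0, 1], "yaw": 0, "hand": 100},
    {"slide": [0, 0, 1], "yaw": 0, "hand": 100},
    {"slide": [0, 0, 1], "yaw": 0, "hand": 100},
    {"slide": [0, 0, 0.7], "yaw": 0, "hand": 100},
    {"slide": [0, 0, 0.4], "yaw": 0, "hand": 100},
  ],
)

```text
time: 5.92
tool_pos: [0.6169, 0.2792, 0.0739]
ee_rot: [0.999, 0.038, 0.003, -0.005]
ft_force: [-0.9, 0.2, -0.4]
grip_width: 0.999
```

```bash
python3 st.py .6185 .281 .038 .11
```

```text
pos [0.6169 0.2792 0.0739] th 0.0757 z [ 0.0061  0.011  -0.9999] rel cm [ 0.15 -0.13  3.59] ('yaw', -0.0343)
5.9167 [0.4044 0.5936 1.5251 0.0091 1.013  1.8947] [ 0.001  0.056  0.055  0.002 -0.107 -0.001] F [-0.9  0.2 -0.4] w 0.9989133320537428
```

Call:
carry_out(
  increments=[
    {"slide": [0.1, -0.1, 0.6], "yaw": -0.017, "hand": 100},
    {"slide": [0, 0, 0.6], "yaw": -0.017, "hand": 100},
    {"slide": [0, 0, 0.6], "yaw": 0, "hand": 100},
    {"slide": [0, 0, 0.6], "yaw": 0, "hand": 100},
    {"slide": [0, 0, 0.6], "yaw": 0, "hand": 100},
    {"slide": [0, 0, 0.4], "yaw": 0, "hand": 100},
    {"slide": [0, 0, 0.2], "yaw": 0, "hand": 100},
  ],
)

```text
time: 6.5
tool_pos: [0.6187, 0.281, 0.0347]
ee_rot: [0.998, 0.057, 0.004, -0.006]
ft_force: [0.9, 0.3, 0.5]
grip_width: 1.0
```

```bash
python3 st.py .6185 .281 .038 .11
```

```text
pos [0.6187 0.281  0.0347] th 0.1135 z [ 0.0078  0.0117 -0.9999] rel cm [-0.02 -0.01 -0.33] ('yaw', 0.0035)
6.5 [0.4058 0.6358 1.557  0.0095 0.937  1.8575] [ 0.001  0.03   0.022 -0.    -0.051 -0.   ] F [0.9 0.3 0.5] w 1.0001839924986737
```

Call:
carry_out(
  increments=[
    {"slide": [0, 0, -0.2], "yaw": 0, "hand": 60},
    {"slide": [0, 0, 0], "yaw": 0, "hand": 45},
    {"slide": [0, 0, 0], "yaw": 0, "hand": 45},
    {"slide": [0, 0, 0], "yaw": 0, "hand": 45},
    {"slide": [0, 0, 0], "yaw": 0, "hand": 45},
  ],
  newtons=40,
)

```text
time: 6.92
tool_pos: [0.619, 0.2811, 0.0372]
ee_rot: [0.998, 0.057, 0.005, -0.006]
ft_force: [0.9, 0.3, 0.7]
grip_width: 0.446
```

```bash
python3 st.py .6185 .281 .038 .11;  python3 - <<'E'
from h import *
from cell import viewer
a=viewer.snapshot("scene")["pixels"]
cv2.imwrite("pics/v3.png",cv2.resize(a[210:330,240:360],None,fx=5,fy=5))
E
```

```text
pos [0.619  0.2811 0.0372] th 0.1135 z [ 0.0086  0.012  -0.9999] rel cm [-0.05  0.01 -0.08] ('yaw', 0.0035)
6.9167 [0.4058 0.6333 1.5547 0.0095 0.941  1.8576] [-0.001 -0.005 -0.005 -0.    -0.    -0.   ] F [0.9 0.3 0.7] w 0.44559367347762424
```

View pics/v3.png

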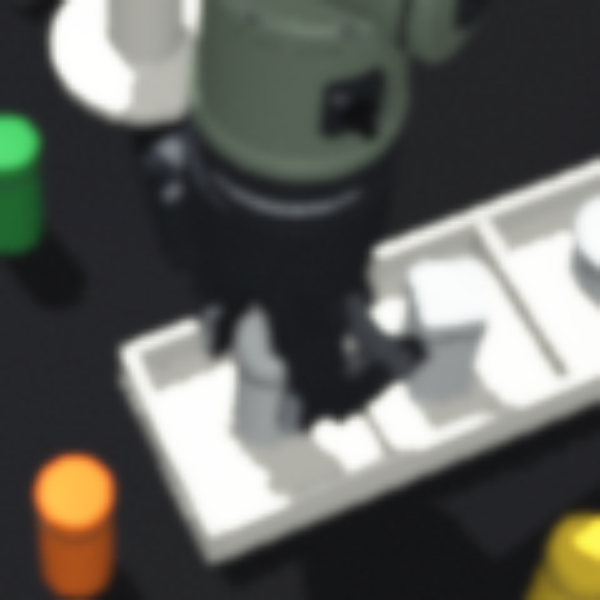

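Call:
carry_out(
  increments=[
    {"slide": [0, 0, 0], "yaw": 0, "hand": 20},
    {"slide": [0, 0, 0], "yaw": 0, "hand": 10},
    {"slide": [0, 0, 0], "yaw": 0, "hand": 10},
    {"slide": [0, 0, 0], "yaw": 0, "hand": 10},
  ],
  newtons=40,
)

```text
time: 7.3
tool_pos: [0.6192, 0.2812, 0.0376]
ee_rot: [0.998, 0.057, 0.005, -0.006]
ft_force: [0.3, -0.7, -0.2]
grip_width: 0.318
```

```bash
python3 st.py .6185 .281 .038 .11;  python3 - <<'E'
from h import *
from cell import viewer
a=viewer.snapshot("scene")["pixels"]
cv2.imwrite("pics/v4.png",cv2.resize(a[210:330,240:360],None,fx=5,fy=5))
E
```

```text
pos [0.6192 0.2812 0.0376] th 0.1135 z [ 0.0095  0.0123 -0.9999] rel cm [-0.08  0.01 -0.04] ('yaw', 0.0035)
7.3 [0.4058 0.6327 1.5545 0.0094 0.9408 1.8576] [-0.001  0.001  0.002 -0.001  0.001  0.   ] F [ 0.3 -0.7 -0.2] w 0.3178477765780175
```

View pics/v4.png

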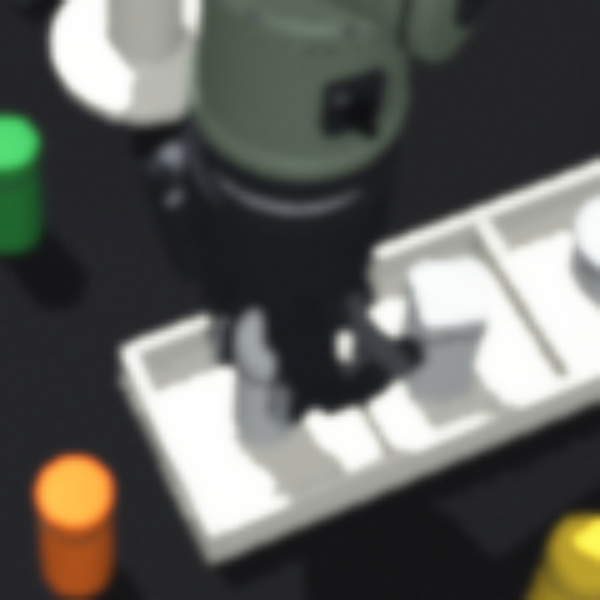

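Call:
carry_out(
  increments=[
    {"slide": [0, 0, -0.6], "yaw": 0, "hand": 10},
    {"slide": [0, 0, -1], "yaw": 0, "hand": 10},
    {"slide": [0, 0, -1.2], "yaw": 0, "hand": 10},
    {"slide": [0, 0, -1.2], "yaw": 0, "hand": 10},
    {"slide": [0, 0, -1.2], "yaw": 0, "hand": 10},
    {"slide": [0, 0, -1.2], "yaw": 0, "hand": 10},
    {"slide": [0, 0, -1.2], "yaw": 0, "hand": 10},
    {"slide": [0, 0, -1.2], "yaw": 0, "hand": 10},
    {"slide": [0, 0, -1.2], "yaw": 0, "hand": 10},
    {"slide": [0, 0, -1.2], "yaw": 0, "hand": 10},
    {"slide": [0, 0, -1.2], "yaw": 0, "hand": 10},
    {"slide": [0, 0, -1], "yaw": 0, "hand": 10},
    {"slide": [0, 0, -0.5], "yaw": 0, "hand": 10},
  ],
)

```text
time: 8.43
tool_pos: [0.6176, 0.2792, 0.1959]
ee_rot: [0.998, 0.057, 0.008, -0.007]
ft_force: [0.8, -0.2, -0.7]
grip_width: 0.314
```

```bash
python3 st.py .6455 -.0845 .18 .11;  python3 - <<'E'
from h import *
from cell import viewer
a=viewer.snapshot("scene")["pixels"]
cv2.imwrite("pics/v5.png",cv2.resize(a[150:330,180:360],None,fx=3.3,fy=3.3))
E
```

```text
pos [0.6176 0.2792 0.1959] th 0.1134 z [ 0.0156  0.0149 -0.9998] rel cm [-1.37 36.47  1.09] ('yaw', 0.0034)
8.4333 [0.404  0.4935 1.3774 0.008  1.2505 1.8589] [-0.002 -0.054 -0.097 -0.002  0.14   0.   ] F [ 0.8 -0.2 -0.7] w 0.31445058536556414
```

View pics/v5.png

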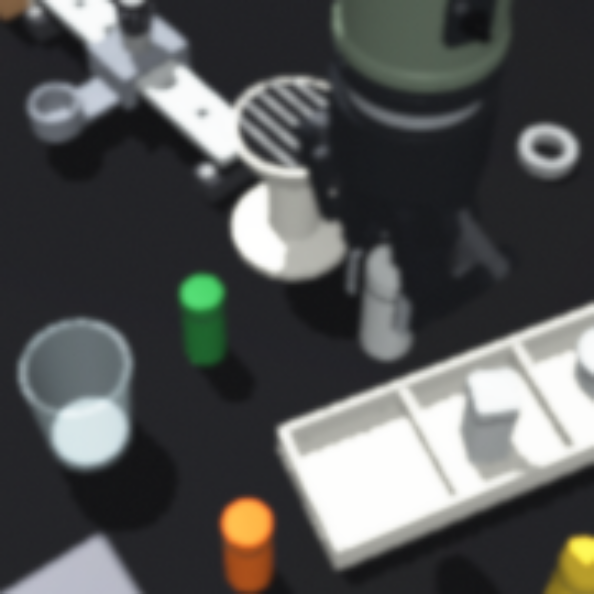

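Call:
carry_out(
  increments=[
    {"slide": [0, 1, 0], "yaw": 0, "hand": 10},
    {"slide": [-0.1, 2, 0], "yaw": 0, "hand": 10},
    {"slide": [-0.1, 2.5, 0], "yaw": 0, "hand": 10},
    {"slide": [-0.1, 2.5, 0], "yaw": 0, "hand": 10},
    {"slide": [-0.1, 2.5, 0], "yaw": 0, "hand": 10},
    {"slide": [-0.1, 2.5, 0], "yaw": 0, "hand": 10},
    {"slide": [-0.1, 2.5, 0], "yaw": 0, "hand": 10},
    {"slide": [-0.1, 2.5, 0], "yaw": 0, "hand": 10},
    {"slide": [-0.1, 2.5, 0], "yaw": 0, "hand": 10},
    {"slide": [-0.1, 2.5, 0], "yaw": 0, "hand": 10},
    {"slide": [-0.1, 2.5, 0], "yaw": 0, "hand": 10},
    {"slide": [-0.1, 2.5, 0], "yaw": 0, "hand": 10},
    {"slide": [-0.1, 2.5, 0], "yaw": 0, "hand": 10},
    {"slide": [-0.1, 2, 0], "yaw": 0, "hand": 10},
    {"slide": [0, 1.5, 0], "yaw": 0, "hand": 10},
    {"slide": [0, 0.7, 0], "yaw": 0, "hand": 10},
    {"slide": [0, 0, 0], "yaw": 0, "hand": 10},
  ],
)

```text
time: 9.9
tool_pos: [0.6358, -0.094, 0.1793]
ee_rot: [0.998, 0.057, -0.004, -0.005]
ft_force: [0.4, 0.5, -0.7]
grip_width: 0.317
```

```bash
python3 st.py .6455 -.0845 .11 .11
```

```text
pos [ 0.6358 -0.094   0.1793] th 0.1139 z [-0.0082  0.0101 -0.9999] rel cm [ 1.12 -0.76  6.93] ('yaw', 0.0039)
9.9 [-0.1689  0.4641  1.4704  0.0092  1.2168  1.2848] [-0.015  0.005  0.016  0.012  0.002 -0.001] F [ 0.4  0.5 -0.7] w 0.31652988024961326
```

Call:
carry_out(
  increments=[
    {"slide": [0.4, -0.3, 0.8], "yaw": 0, "hand": 10},
    {"slide": [0.4, -0.3, 1], "yaw": 0, "hand": 10},
    {"slide": [0.3, -0.2, 1.2], "yaw": 0, "hand": 10},
    {"slide": [0, 0, 1.2], "yaw": 0, "hand": 10},
    {"slide": [0, 0, 1.2], "yaw": 0, "hand": 10},
    {"slide": [0, 0, 0.8], "yaw": 0, "hand": 10},
    {"slide": [0, 0, 0.2], "yaw": 0, "hand": 10},
    {"slide": [0, 0, 0], "yaw": 0, "hand": 10},
  ],
)

```text
time: 10.57
tool_pos: [0.6445, -0.0751, 0.1048]
ee_rot: [0.998, 0.06, -0.007, -0.007]
ft_force: [0.3, 0.2, -1.0]
grip_width: 0.318
```

```bash
python3 st.py .6455 -.0845 .09 .11;  python3 - <<'E'
from h import *
from cell import viewer
for n in("scene","top"):
    s=viewer.snapshot(n); np.savez(n+"1.npz",**s)
a=np.load("scene1.npz")["pixels"];b=np.load("top1.npz")["pixels"]
cv2.imwrite("pics/v6.png",cv2.resize(a[120:220,150:270],None,fx=6,fy=6,interpolation=cv2.INTER_CUBIC))
cv2.imwrite("pics/v6t.png",cv2.resize(b[140:230,250:370],None,fx=6,fy=6,interpolation=cv2.INTER_CUBIC))
E
```

```text
pos [ 0.6445 -0.0751  0.1048] th 0.1209 z [-0.0155  0.0138 -0.9998] rel cm [0.01 0.97 1.47] ('yaw', 0.0109)
10.5667 [-0.1393  0.5369  1.5446  0.0131  1.0775  1.3043] [ 0.016  0.014  0.014  0.003 -0.008  0.002] F [ 0.3  0.2 -1. ] w 0.31806457597048793
```

View pics/v6.png

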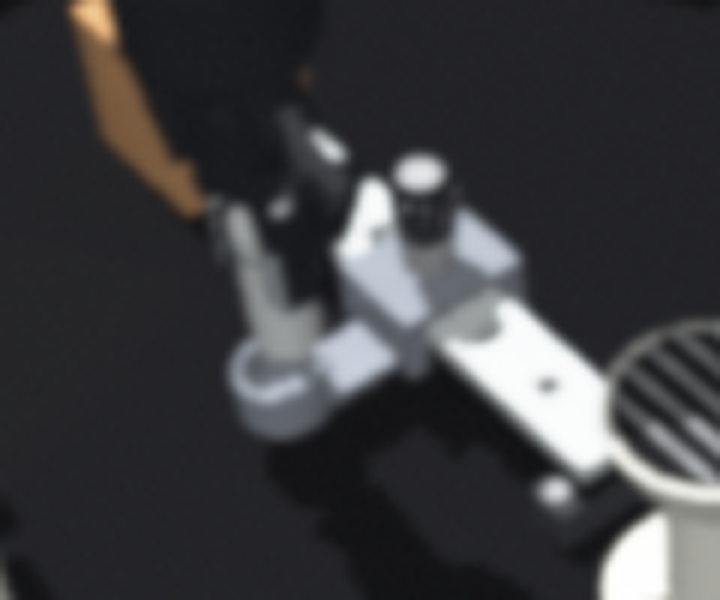

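View pics/v6t.png

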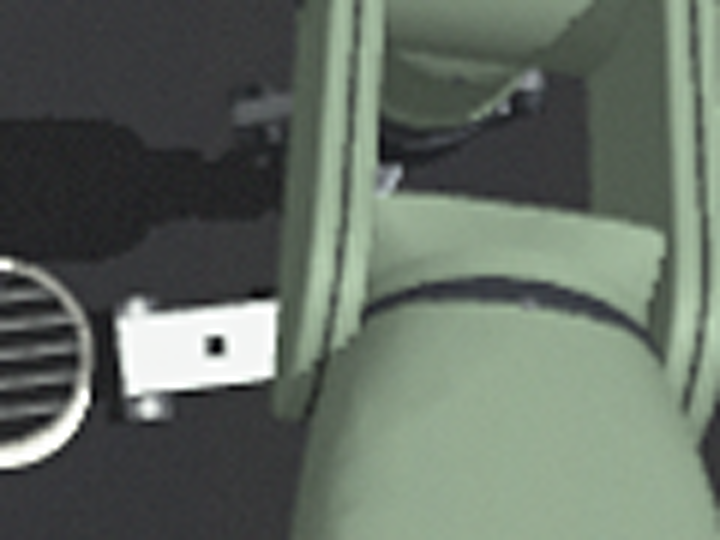

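```bash
python3 - <<'E'
from h import *
S=np.load("scene1.npz")
f=lambda X:((proj(S,X)[0]-150+.5)*6,(proj(S,X)[1]-120+.5)*6)
print(f([.6445,-.0751,.141]),f([.6445,-.0751,.071]))
print("tip pads",f([.6445,-.0751,.1048]))
t=np.array([-.0155-.0095,.0138-.0123,0]); print(f(np.array([.6445,-.0751,.071])+.034*t))
a=S["pixels"][165:195,185:215].min(2); print(a)
E
```

```text
(np.float64(264.4812925784179), np.float64(214.55439825308918)) (np.float64(287.20230562283723), np.float64(337.84518702047103))
tip pads (np.float64(276.5467742801196), np.float64(280.02519187276766))
(np.float64(289.0907532751083), np.float64(337.0642076590754))
[[ 35  35  36  47  77 111 131 133 123 112 102  80  50  31  25  24  25  26
   26  25  37  74 121 159 181 191 193 194 194 194]
 [ 35  34  36  44  72 108 132 137 127 114 104  86  58  35  26  25  25  25
   24  23  29  56  92 128 159 179 189 192 193 193]
 [ 35  35  36  42  65 101 129 137 130 116 105  91  65  39  27  25  25  25
   23  21  28  50  79 104 129 158 178 189 192 192]
 [ 35  35  35  39  55  90 123 138 135 119 107  96  71  43  29  26  27  27
   26  23  25  45  72  90 107 132 159 179 188 192]
 [ 36  35  36  38  51  81 115 137 139 124 112 101  78  49  34  34  39  41
   35  27  25  42  67  86  95 110 131 156 177 188]
 [ 36  35  36  36  47  75 111 134 140 132 119 108  88  64  54  60  69  66
   52  35  28  41  66  83  89  95 105 125 153 177]
 [ 35  36  35  36  42  66 104 131 142 141 134 121 105  91  90  98 101  90
   68  43  
[... 2215 characters left out ...]
 97  96  95  93  90  83
   71  52  35  25  21  19  20  20  19  20  19  19]
 [ 35  35  36  36  43  58  74  87  94  96  97  97  97  96  94  90  83  73
   56  39  25  21  19  19  19  19  19  20  20  19]
 [ 36  36  36  35  38  46  60  74  84  90  93  95  95  92  86  78  66  52
   38  26  21  20  20  20  18  19  19  19  19  19]
 [ 36  35  36  36  36  38  44  54  63  71  78  81  80  75  66  53  41  30
   23  20  20  20  19  19  19  19  19  19  20  20]
 [ 36  36  36  35  35  37  36  39  43  47  50  51  50  45  38  30  26  22
   19  19  19  19  21  20  19  20  20  20  20  22]
 [ 36  36  35  35  36  35  35  36  35  32  27  26  25  24  21  21  20  20
   19  18  19  20  20  19  19  21  20  22  24  26]]
```

```bash
python3 - <<'E'
from h import *
from scipy.optimize import fsolve
S=np.load("scene1.npz"); S0=np.load("scene0.npz")
print(S0["pixels"][172:200,184:214].min(2))
th=np.linspace(0,2*np.pi,721)
def circ(x,y,z,r): return np.array([proj(S,[x+r*np.cos(a),y+r*np.sin(a),z]) for a in th])
def left_bot(c,z,r,col):
    P=circ(*c,z,r); lo=P[:,0].min(); k=P[:,1]>P[:,1].mean(); Q=P[k]; Q=Q[np.argsort(Q[:,0])]
    return lo,np.interp(col,Q[:,0],Q[:,1])
cup=fsolve(lambda c:np.array(left_bot(c,.048,.02,197))-[187.2,185.9],[.645,-.084],epsfcn=1e-4)
print("cup",cup)
def f(c):
    P=circ(*c,.0745,.014); Q=circ(*c,.0712,.014); k=Q[:,1]>Q[:,1].mean(); Q=Q[k];Q=Q[np.argsort(Q[:,0])]
    # left silhouette at row 174
    P1=circ(*c,.09,.014)
    a=(P1[:,0].min(),P1[P1[:,0].argmin(),1]);b=(P[:,0].min(),P[P[:,0].argmin(),1])
    return [a[0]+(174-a[1])*(b[0]-a[0])/(b[1]-a[1])-190.9, np.interp(197,Q[:,0],Q[:,1])-179.4]
print("can",fsolve(f,[.645,-.076],epsfcn=1e-4))
E
```

```text
[[ 35  36  35  35  35  34  35  35  35  35  36  36  37  35  36  35  35  35
   36  35  35  35  40  56  76  89  90  88  89 100]
 [ 36  35  36  36  35  35  35  36  36  37  39  40  43  41  40  39  38  37
   36  36  36  40  52  78 108 120 112  97  90  89]
 [ 35  35  35  36  35  35  36  38  43  50  57  63  67  68  65  61  55  48
   41  39  46  61  86 123 155 164 150 121  99  89]
 [ 35  35  34  35  36  37  41  52  70  89  99 104 108 109 110 110 103  86
   66  62  79 107 135 164 183 189 179 153 123  99]
 [ 35  35  35  36  37  45  64  88 110 126 130 127 127 130 136 142 142 131
  116 115 133 158 176 187 193 195 191 178 153 122]
 [ 35  35  35  37  42  65  98 124 129 125 119 115 114 116 122 127 136 148
  155 163 174 186 193 195 196 195 196 191 179 156]
 [ 35  35  35  38  56  91 122 131 120 106 100  99 100 102 102 105 114 133
  159 176 187 193 196 197 197 197 196 197 193 182]
 [ 35  35  37  44  73 110 126 117 101  94  93  95  99 100  98  98 101 115
  143 166 181 190 196 198 199 199 199 198 196 192]
 [ 36  35  38  52  88 122 122 102  89  90  93  97 100 101 101 100  99 110
  136 157 170 183 194 198 
[... 1760 characters left out ...]
0  19  20  23]
 [ 35  35  36  36  35  35  35  35  34  33  28  22  20  19  19  19  19  19
   20  19  20  20  19  19  20  20  21  22  26  29]
 [ 35  35  35  36  36  36  35  35  35  33  27  22  20  18  19  19  20  19
   20  20  19  20  19  20  19  20  22  26  30  33]
 [ 35  35  35  35  35  35  36  36  35  33  27  22  20  20  20  20  19  19
   19  19  20  19  18  19  20  20  24  28  34  35]
 [ 35  35  35  35  36  35  35  35  34  33  27  21  20  20  20  19  19  20
   19  19  19  20  19  19  20  20  23  29  34  35]
 [ 35  35  36  35  36  35  35  35  36  33  30  24  21  19  18  19  20  20
   20  20  19  20  19  19  19  20  23  28  34  35]]
cup [ 0.64855207 -0.0851905 ]
can [ 0.64451103 -0.07713023]
```

```bash
python3 - <<'E'
from h import *
S=np.load("scene1.npz")
th=np.linspace(0,2*np.pi,721)
for c in((.6486,-.0852),(.6455,-.0845)):
  for r in(.02,.016):
    P=np.array([proj(S,[c[0]+r*np.cos(a),c[1]+r*np.sin(a),.048]) for a in th])
    print(c,r,"left/right",P[:,0].min().round(2),P[:,0].max().round(2),"top/bot",P[:,1].min().round(2),P[:,1].max().round(2))
S0=np.load("scene0.npz");g=S0["pixels"].min(2).astype(float)
print(g[170:180,193:200])
E
```

```text
(0.6486, -0.0852) 0.02 left/right 187.18 203.14 top/bot 174.56 186.25
(0.6486, -0.0852) 0.016 left/right 188.78 201.55 top/bot 175.7 185.05
(0.6455, -0.0845) 0.02 left/right 188.41 204.35 top/bot 174.22 185.89
(0.6455, -0.0845) 0.016 left/right 190.01 202.76 top/bot 175.36 184.7
[[ 35.  35.  35.  35.  36.  36.  35.]
 [ 35.  34.  36.  36.  36.  35.  35.]
 [ 35.  36.  36.  37.  35.  36.  35.]
 [ 37.  39.  40.  43.  41.  40.  39.]
 [ 50.  57.  63.  67.  68.  65.  61.]
 [ 89.  99. 104. 108. 109. 110. 110.]
 [126. 130. 127. 127. 130. 136. 142.]
 [125. 119. 115. 114. 116. 122. 127.]
 [106. 100.  99. 100. 102. 102. 105.]
 [ 94.  93.  95.  99. 100.  98.  98.]]
```

Call:
carry_out(
  increments=[
    {"slide": [0.1, 0.3, 0], "yaw": 0.01, "hand": 10},
    {"slide": [0.1, 0.3, 0], "yaw": 0, "hand": 10},
    {"slide": [0.05, 0.15, 0.2], "yaw": 0, "hand": 10},
    {"slide": [0, 0, 0.2], "yaw": 0, "hand": 10},
    {"slide": [0, 0, 0.1], "yaw": 0, "hand": 10},
  ],
)

```text
time: 11.08
tool_pos: [0.6508, -0.0839, 0.1038]
ee_rot: [0.998, 0.055, -0.003, -0.006]
ft_force: [-0.1, -0.2, -1.6]
grip_width: 0.323
```

```bash
python3 st.py .648 -.0832 .09 .11
```

```text
pos [ 0.6508 -0.0839  0.1038] th 0.1092 z [-0.0069  0.0122 -0.9999] rel cm [-0.26 -0.08  1.38] ('yaw', -0.0008)
11.0833 [-0.1511  0.5443  1.5336  0.0126  1.0724  1.3044] [-0.009  0.007  0.006 -0.002 -0.026 -0.002] F [-0.1 -0.2 -1.6] w 0.32344067212223493
```

Call:
carry_out(
  increments=[
    {"slide": [-0.2, -0.1, 0.5], "yaw": 0, "hand": 10},
    {"slide": [-0.1, 0, 0.4], "yaw": 0, "hand": 10},
    {"slide": [0, 0, 0.3], "yaw": 0, "hand": 10},
    {"slide": [0, 0, 0], "yaw": 0, "hand": 10},
  ],
)

```text
time: 11.42
tool_pos: [0.6469, -0.0834, 0.0905]
ee_rot: [0.999, 0.054, -0.003, -0.006]
ft_force: [0.0, 0.2, -1.4]
grip_width: 0.316
```

```bash
python3 st.py .648 -.0832 .09 .11;  python3 - <<'E'
from h import *
from cell import viewer
s=viewer.snapshot("scene"); np.savez("scene2.npz",**s)
a=s["pixels"]
cv2.imwrite("pics/v7.png",cv2.resize(a[140:210,170:250],None,fx=8,fy=8,interpolation=cv2.INTER_CUBIC))
E
```

```text
pos [ 0.6469 -0.0834  0.0905] th 0.1085 z [-0.0071  0.0124 -0.9999] rel cm [ 0.11 -0.    0.05] ('yaw', -0.0015)
11.4167 [-0.1512  0.5512  1.5585  0.0129  1.0408  1.3045] [-0.001 -0.004  0.003 -0.001 -0.     0.001] F [ 0.   0.2 -1.4] w 0.3163314215487175
```

View pics/v7.png

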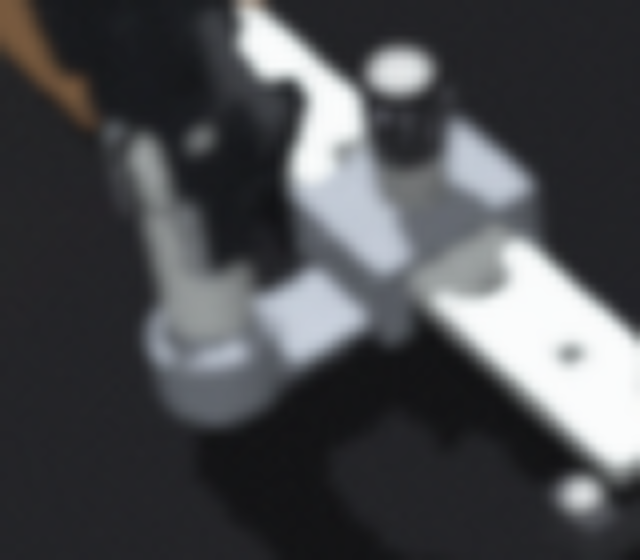

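```bash
python3 - <<'E'
from h import *
S=np.load("scene2.npz");g=S["pixels"].min(2)
th=np.linspace(0,2*np.pi,361)
for c in((.6476,-.0852),):
    P=np.array([proj(S,[c[0]+.014*np.cos(a),c[1]+.014*np.sin(a),.0565]) for a in th]); print(P.min(0),P.max(0))
print(g[172:188,188:206])
E
```

```text
[189.45830315 173.8073049 ] [200.69558391 181.99533498]
[[ 67 105 131 139 131 118 107  85  58  40  45  53  55  46  38  36  34  35]
 [ 60  96 126 138 134 123 112  97  76  67  76  87  84  65  45  37  37  40]
 [ 52  85 119 138 141 134 126 116 106 103 109 112 103  79  52  42  46  61]
 [ 48  76 113 136 145 145 142 137 133 131 130 125 110  88  66  62  81 108]
 [ 45  71 108 134 145 149 148 148 145 142 137 130 119 107 103 112 134 158]
 [ 45  72 109 134 144 149 151 151 149 145 140 132 126 130 144 161 176 188]
 [ 55  87 118 136 145 149 151 152 149 146 140 134 127 134 156 176 188 195]
 [ 73 110 129 135 142 147 150 151 150 146 141 133 123 124 143 167 182 191]
 [ 89 123 130 127 135 144 148 150 149 145 140 131 118 113 128 151 169 184]
 [ 97 127 125 114 123 134 141 142 142 139 136 128 115 107 115 133 153 176]
 [ 98 131 130 110 108 117 125 129 131 133 140 139 125 110 106 112 133 166]
 [ 94 134 143 124 108 110 120 133 142 151 164 165 145 118 102  97 115 151]
 [ 79 122 142 133 118 120 134 154 166 171 175 169 146 116  97  89  97 126]
 [ 61  95 120 122 117 126 141 153 159 157 152 141 123 104  91  85  89 102]
 [ 49  72  93 101 107 115 123 126 126 124 118 109 101  93  88  84  82  84]
 [ 44  62  80  91  97 101 103 104 104 102 101  97  94  91  87  81  74  66]]
```

Call:
carry_out(
  increments=[
    {"slide": [0.05, 0, 0.5], "yaw": 0, "hand": 10},
    {"slide": [0, 0, 0.5], "yaw": 0, "hand": 10},
    {"slide": [0, 0, 0.5], "yaw": 0, "hand": 10},
    {"slide": [0, 0, 0.4], "yaw": 0, "hand": 10},
  ],
)

```text
time: 11.8
tool_pos: [0.6481, -0.0831, 0.0711]
ee_rot: [0.999, 0.054, -0.002, -0.006]
ft_force: [-0.5, -0.2, -1.5]
grip_width: 0.32
```

```bash
python3 st.py .648 -.0832 .064 .11
```

```text
pos [ 0.6481 -0.0831  0.0711] th 0.1087 z [-0.0049  0.0119 -0.9999] rel cm [-0.01  0.02  0.71] ('yaw', -0.0013)
11.8 [-0.1505  0.5709  1.5777  0.0131  0.9996  1.3045] [ 0.002  0.052  0.052 -0.    -0.107 -0.001] F [-0.5 -0.2 -1.5] w 0.31992464138312043
```

Bottom at about 37 mm, inside the cup with no contact force. Continue.

Call:
carry_out(
  increments=[
    {"slide": [0, 0, 0.4], "yaw": 0, "hand": 10},
    {"slide": [0, 0, 0.3], "yaw": 0, "hand": 10},
    {"slide": [0, 0, 0.2], "yaw": 0, "hand": 10},
  ],
)

```text
time: 12.05
tool_pos: [0.6481, -0.083, 0.0634]
ee_rot: [0.998, 0.054, -0.002, -0.006]
ft_force: [-6.2, 0.3, 22.0]
grip_width: 0.316
```

```bash
python3 st.py .648 -.0832 .064 .11
```

```text
pos [ 0.6481 -0.083   0.0634] th 0.1089 z [-0.005   0.0118 -0.9999] rel cm [-0.01  0.02 -0.06] ('yaw', -0.0011)
12.05 [-0.1503  0.5788  1.5854  0.0131  0.9841  1.3043] [ 0.002 -0.001  0.004  0.    -0.013  0.   ] F [-6.2  0.3 22. ] w 0.31578106563659825
```

Call:
carry_out(
  increments=[
    {"slide": [0, 0, -0.15], "yaw": 0, "hand": 32},
    {"slide": [0, 0, 0], "yaw": 0, "hand": 40},
    {"slide": [0, 0, 0], "yaw": 0, "hand": 50},
    {"slide": [0, 0, 0], "yaw": 0, "hand": 65},
    {"slide": [0, 0, 0], "yaw": 0, "hand": 80},
    {"slide": [0, 0, 0], "yaw": 0, "hand": 80},
  ],
)

```text
time: 12.55
tool_pos: [0.649, -0.0831, 0.0657]
ee_rot: [0.999, 0.054, -0.001, -0.006]
ft_force: [-1.1, -1.3, 1.1]
grip_width: 0.797
```

```bash
python3 st.py .648 -.0832 .064 .11;  python3 - <<'E'
from h import *
from cell import viewer
s=viewer.snapshot("scene"); np.savez("scene3.npz",**s)
a=s["pixels"]
cv2.imwrite("pics/v8.png",cv2.resize(a[140:210,170:250],None,fx=8,fy=8,interpolation=cv2.INTER_CUBIC))
E
```

```text
pos [ 0.649  -0.0831  0.0657] th 0.1088 z [-0.0022  0.0116 -0.9999] rel cm [-0.1   0.01  0.17] ('yaw', -0.0012)
12.55 [-0.1502  0.5764  1.583   0.0133  0.9861  1.3044] [-0.     0.004  0.003  0.001 -0.002 -0.001] F [-1.1 -1.3  1.1] w 0.7969440554704924
```

View pics/v8.png

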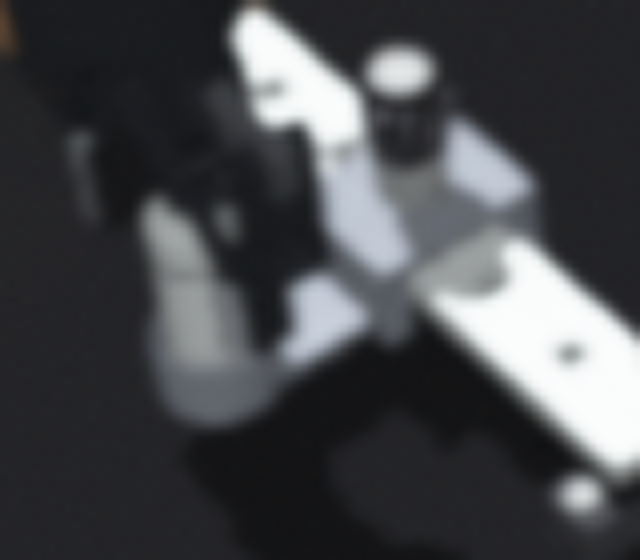

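Call:
carry_out(
  increments=[
    {"slide": [0, 0, -0.6], "yaw": 0, "hand": 85},
    {"slide": [0, 0, -1], "yaw": 0, "hand": 85},
    {"slide": [0, 0, -1.2], "yaw": 0, "hand": 85},
    {"slide": [0, 0, -1.2], "yaw": 0, "hand": 85},
    {"slide": [0, 0, -1.2], "yaw": 0, "hand": 85},
    {"slide": [0, 0, -1.2], "yaw": 0, "hand": 85},
    {"slide": [0, 0, -1], "yaw": 0, "hand": 85},
    {"slide": [0, 0, -0.5], "yaw": 0, "hand": 85},
    {"slide": [0, 0, 0], "yaw": 0, "hand": 85},
  ],
)

```text
time: 13.35
tool_pos: [0.6497, -0.0841, 0.1532]
ee_rot: [0.999, 0.054, 0.0, -0.006]
ft_force: [0.6, -0.5, 0.1]
grip_width: 0.854
```

```bash
python3 st.py .567 -.0928 .14 .11;  python3 - <<'E'
from h import *
from cell import viewer
s=viewer.snapshot("scene"); np.savez("scene4.npz",**s)
a=s["pixels"]
cv2.imwrite("pics/v9.png",cv2.resize(a[130:210,170:250],None,fx=7,fy=7,interpolation=cv2.INTER_CUBIC))
E
```

```text
pos [ 0.6497 -0.0841  0.1532] th 0.1088 z [-4.000e-04  1.140e-02 -9.999e-01] rel cm [-8.32 -0.02  1.31] ('yaw', -0.0012)
13.35 [-0.1517  0.4984  1.4806  0.0122  1.1648  1.3055] [ 0.001 -0.009 -0.005  0.     0.002  0.   ] F [ 0.6 -0.5  0.1] w 0.8544510646491321
```

View pics/v9.png

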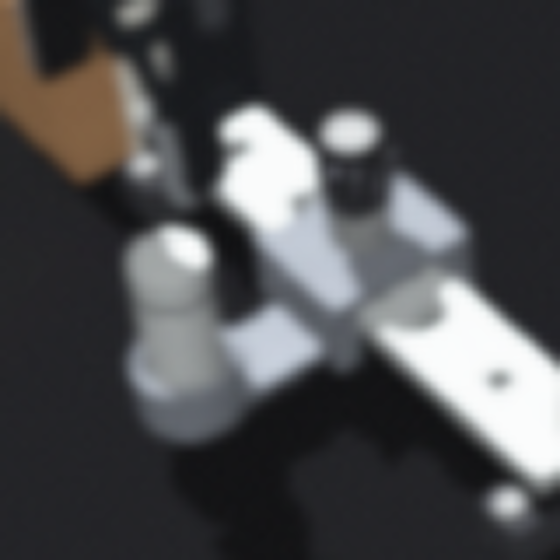

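Call:
carry_out(
  increments=[
    {"slide": [-0.6, 0, 0], "yaw": 0, "hand": 85},
    {"slide": [-1.2, 0, 0], "yaw": 0, "hand": 85},
    {"slide": [-1.2, 0, 0], "yaw": 0, "hand": 85},
    {"slide": [-1.2, 0, 0], "yaw": 0, "hand": 85},
    {"slide": [-1.2, 0, 0], "yaw": 0, "hand": 85},
    {"slide": [-1.2, 0, 0], "yaw": 0, "hand": 85},
    {"slide": [-0.8, 0, 0], "yaw": 0, "hand": 85},
    {"slide": [-0.3, 0, 0], "yaw": 0, "hand": 85},
    {"slide": [0, 0, 0], "yaw": 0, "hand": 85},
  ],
)

```text
time: 14.15
tool_pos: [0.5626, -0.092, 0.1458]
ee_rot: [0.998, 0.055, -0.007, -0.007]
ft_force: [-0.7, -0.5, -0.2]
grip_width: 0.851
```

```bash
python3 st.py .568 -.0925 .075 .11
```

```text
pos [ 0.5626 -0.092   0.1458] th 0.1093 z [-0.0157  0.0139 -0.9998] rel cm [0.63 0.22 7.07] ('yaw', -0.0007)
14.15 [-0.1882  0.3868  1.6906  0.0121  1.0823  1.2677] [-0.002  0.001  0.013  0.002 -0.007  0.001] F [-0.7 -0.5 -0.2] w 0.8511373228263968
```

Call:
carry_out(
  increments=[
    {"slide": [0.2, 0.1, 0.5], "yaw": 0, "hand": 85},
    {"slide": [0.2, 0.1, 0.8], "yaw": 0, "hand": 85},
    {"slide": [0.1, 0, 0.8], "yaw": 0, "hand": 85},
    {"slide": [0, 0, 0.6], "yaw": 0, "hand": 85},
    {"slide": [0, 0, 0.3], "yaw": 0, "hand": 85},
    {"slide": [0, 0, 0], "yaw": 0, "hand": 85},
  ],
)

```text
time: 14.65
tool_pos: [0.5696, -0.0929, 0.111]
ee_rot: [0.998, 0.055, -0.007, -0.008]
ft_force: [-0.0, -1.2, -0.4]
grip_width: 0.851
```

```bash
python3 st.py .568 -.0925 .075 .11;  python3 - <<'E'
from h import *
from cell import viewer
s=viewer.snapshot("scene"); np.savez("scene5.npz",**s)
a=s["pixels"]
cv2.imwrite("pics/v10.png",cv2.resize(a[110:200,170:270],None,fx=6,fy=6,interpolation=cv2.INTER_CUBIC))
E
```

```text
pos [ 0.5696 -0.0929  0.111 ] th 0.1096 z [-0.0158  0.0142 -0.9998] rel cm [-0.1  -0.    3.61] ('yaw', -0.0004)
14.65 [-0.1877  0.4308  1.7175  0.0129  1.0115  1.2666] [ 0.002  0.013 -0.002 -0.003 -0.004 -0.   ] F [-0.  -1.2 -0.4] w 0.8512137994081641
```

View pics/v10.png

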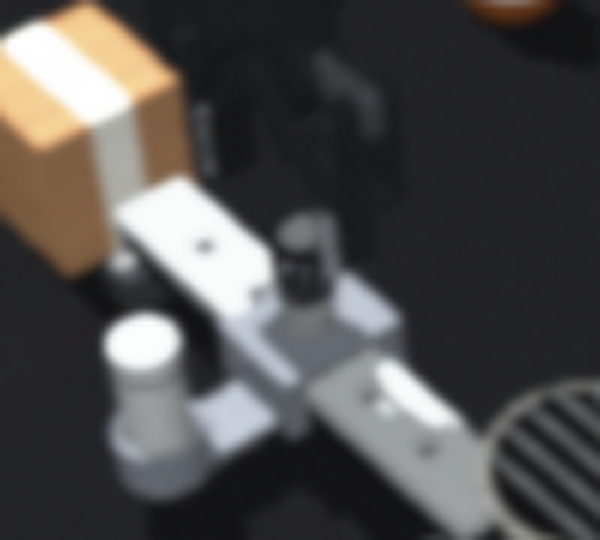

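```bash
python3 - <<'E'
from h import *
S=np.load("scene5.npz")
print(proj(S,[.5696,-.0929,.108]))
a=np.clip(S["pixels"][110:200,170:270].astype(float)*2.5,0,255).astype(np.uint8)
cv2.imwrite("pics/v10b.png",cv2.resize(a,None,fx=6,fy=6,interpolation=cv2.INTER_CUBIC))
E
```

```text
(np.float64(218.70481411382528), np.float64(148.89664822203082))
```

View pics/v10b.png

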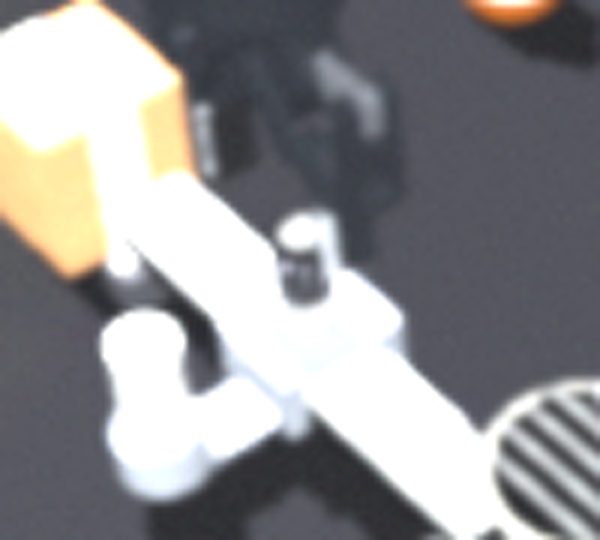

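Call:
carry_out(
  increments=[
    {"slide": [-0.15, 0, 0.6], "yaw": 0, "hand": 85},
    {"slide": [0, 0, 0.7], "yaw": 0, "hand": 85},
    {"slide": [0, 0, 0.7], "yaw": 0, "hand": 85},
    {"slide": [0, 0, 0.6], "yaw": 0, "hand": 85},
    {"slide": [0, 0, 0.4], "yaw": 0, "hand": 85},
    {"slide": [0, 0, 0.1], "yaw": 0, "hand": 85},
  ],
)

```text
time: 15.2
tool_pos: [0.5679, -0.0926, 0.0776]
ee_rot: [0.998, 0.055, -0.007, -0.007]
ft_force: [0.7, -0.8, 0.3]
grip_width: 0.851
```

```bash
python3 st.py .568 -.0925 .077 .11
```

```text
pos [ 0.5679 -0.0926  0.0776] th 0.1098 z [-0.0144  0.0139 -0.9998] rel cm [ 0.01 -0.01  0.06] ('yaw', -0.0002)
15.2 [-0.1877  0.4642  1.7606  0.0136  0.9336  1.2652] [ 0.001  0.018  0.016 -0.    -0.032 -0.   ] F [ 0.7 -0.8  0.3] w 0.8514863073996805
```

Now close on the knob gradually.

Call:
carry_out(
  increments=[
    {"slide": [0, 0, 0], "yaw": 0, "hand": 55},
    {"slide": [0, 0, 0], "yaw": 0, "hand": 42},
    {"slide": [0, 0, 0], "yaw": 0, "hand": 42},
    {"slide": [0, 0, 0], "yaw": 0, "hand": 42},
  ],
  newtons=50,
)

```text
time: 15.53
tool_pos: [0.568, -0.0927, 0.0773]
ee_rot: [0.998, 0.055, -0.007, -0.007]
ft_force: [0.7, 0.3, -0.5]
grip_width: 0.419
```

```bash
python3 st.py .568 -.0925 .077 .11
```

```text
pos [ 0.568  -0.0927  0.0773] th 0.1097 z [-0.0146  0.014  -0.9998] rel cm [ 0.   -0.01  0.03] ('yaw', -0.0003)
15.5333 [-0.1878  0.4647  1.7606  0.0137  0.9334  1.2652] [-0.002 -0.003 -0.004  0.001  0.001  0.001] F [ 0.7  0.3 -0.5] w 0.41934081813323437
```

Call:
carry_out(
  increments=[
    {"slide": [0, 0, 0], "yaw": 0, "hand": 25},
    {"slide": [0, 0, 0], "yaw": 0, "hand": 10},
    {"slide": [0, 0, 0], "yaw": 0, "hand": 10},
    {"slide": [0, 0, 0], "yaw": 0, "hand": 10},
  ],
  newtons=50,
)

```text
time: 15.87
tool_pos: [0.5682, -0.0928, 0.0778]
ee_rot: [0.998, 0.055, -0.006, -0.007]
ft_force: [0.5, 0.5, -0.7]
grip_width: 0.314
```

```bash
python3 st.py .568 -.0925 .077 .11
```

```text
pos [ 0.5682 -0.0928  0.0778] th 0.1101 z [-0.0137  0.0131 -0.9998] rel cm [-0.01 -0.03  0.08] ('yaw', 0.0001)
15.8667 [-0.1876  0.4639  1.7604  0.0128  0.9332  1.2654] [ 0.    -0.001  0.    -0.001 -0.001  0.002] F [ 0.5  0.5 -0.7] w 0.3141304821986186
```

Call:
carry_out(
  increments=[
    {"slide": [0, 0, -0.4], "yaw": 0, "hand": 10},
    {"slide": [0, 0, -0.5], "yaw": 0, "hand": 10},
    {"slide": [0, 0, -0.4], "yaw": 0, "hand": 10},
  ],
)

```text
time: 16.12
tool_pos: [0.5681, -0.0928, 0.0891]
ee_rot: [0.998, 0.055, -0.007, -0.007]
ft_force: [2.2, 0.8, -8.4]
grip_width: 0.312
```

```bash
python3 st.py .568 -.0925 .09 .11
```

```text
pos [ 0.5681 -0.0928  0.0891] th 0.1103 z [-0.0154  0.0134 -0.9998] rel cm [-0.   -0.03 -0.09] ('yaw', 0.0003)
16.1167 [-0.1876  0.4518  1.7469  0.0125  0.9605  1.2657] [-0.003 -0.044 -0.05  -0.002  0.101  0.001] F [ 2.2  0.8 -8.4] w 0.3121339467855422
```

Call:
carry_out(
  increments=[
    {"slide": [0, -0.3, -0.1], "yaw": 0, "hand": 10},
    {"slide": [0, -0.4, 0], "yaw": 0, "hand": 10},
    {"slide": [0, -0.4, 0], "yaw": 0, "hand": 10},
  ],
)

```text
time: 16.37
tool_pos: [0.567, -0.0829, 0.0902]
ee_rot: [0.998, 0.055, -0.007, -0.006]
ft_force: [1.7, -2.4, -7.2]
grip_width: 0.315
```

```bash
python3 st.py .5638 -.0530 .09 .11
```

```text
pos [ 0.567  -0.0829  0.0902] th 0.11 z [-0.0152  0.0111 -0.9998] rel cm [ 0.01 -3.01  0.05] ('yaw', -0.0)
16.3667 [-0.17    0.4468  1.7526  0.0102  0.9591  1.285 ] [ 0.082 -0.017  0.034 -0.003 -0.018  0.083] F [ 1.7 -2.4 -7.2] w 0.31497903059742866
```

Call:
carry_out(
  increments=[
    {"slide": [0, -0.5, 0], "yaw": 0, "hand": 10},
    {"slide": [0, -0.5, 0], "yaw": 0, "hand": 10},
    {"slide": [0, -0.5, 0], "yaw": 0, "hand": 10},
    {"slide": [0, -0.4, 0], "yaw": 0, "hand": 10},
    {"slide": [0, -0.2, 0], "yaw": 0, "hand": 10},
  ],
)

```text
time: 16.78
tool_pos: [0.5643, -0.0593, 0.09]
ee_rot: [0.998, 0.055, -0.007, -0.006]
ft_force: [2.4, -1.0, -8.2]
grip_width: 0.312
```

```bash
python3 st.py .5638 -.0530 .09 .11
```

```text
pos [ 0.5643 -0.0593  0.09  ] th 0.1107 z [-0.0153  0.0109 -0.9998] rel cm [ 0.02 -0.63  0.01] ('yaw', 0.0007)
16.7833 [-0.13    0.4394  1.7664  0.0108  0.9524  1.3239] [ 0.049 -0.008  0.016 -0.002 -0.007  0.045] F [ 2.4 -1.  -8.2] w 0.31198548587134584
```

Call:
carry_out(
  increments=[
    {"slide": [0, -0.25, 0], "yaw": 0, "hand": 10},
    {"slide": [0, -0.2, 0], "yaw": 0, "hand": 10},
    {"slide": [0, -0.1, 0], "yaw": 0, "hand": 10},
  ],
)

```text
time: 17.03
tool_pos: [0.5635, -0.0526, 0.09]
ee_rot: [0.998, 0.056, -0.007, -0.006]
ft_force: [2.1, -2.1, -7.3]
grip_width: 0.312
```

```bash
python3 st.py .5638 -.0530 .09 .11; python3 - <<'E'
from h import *
from cell import viewer
s=viewer.snapshot("scene"); np.savez("scene6.npz",**s)
cv2.imwrite("pics/v11.png",cv2.resize(s["pixels"][110:210,180:290],None,fx=6,fy=6,interpolation=cv2.INTER_CUBIC))
E
```

```text
pos [ 0.5635 -0.0526  0.09  ] th 0.1112 z [-0.0155  0.0109 -0.9998] rel cm [0.02 0.04 0.  ] ('yaw', 0.0012)
17.0333 [-0.1185  0.4375  1.7697  0.0111  0.951   1.3347] [ 0.024 -0.004  0.006 -0.001 -0.003  0.023] F [ 2.1 -2.1 -7.3] w 0.3124334728679334
```

View pics/v11.png

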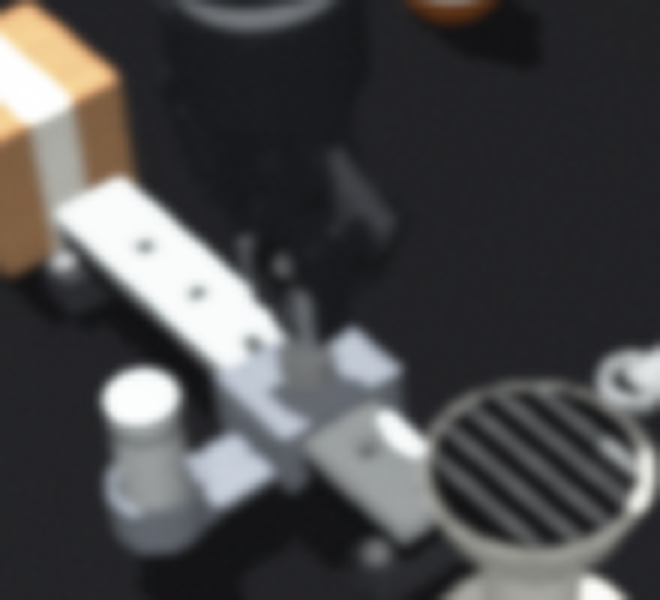

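Call:
carry_out(
  increments=[
    {"slide": [0, 0.05, 0], "yaw": 0, "hand": 10},
    {"slide": [0, 0, 0.2], "yaw": 0, "hand": 10},
  ],
)

```text
time: 17.25
tool_pos: [0.5635, -0.0524, 0.0882]
ee_rot: [0.998, 0.055, -0.007, -0.006]
ft_force: [1.2, -0.9, -7.6]
grip_width: 0.314
```

```bash
python3 st.py .5638 -.0530 .0775 .11
```

```text
pos [ 0.5635 -0.0524  0.0882] th 0.1111 z [-0.0154  0.012  -0.9998] rel cm [0.04 0.08 1.07] ('yaw', 0.0011)
17.25 [-0.1188  0.4395  1.7718  0.0125  0.9471  1.3337] [ 0.001  0.03   0.032 -0.001 -0.065  0.   ] F [ 1.2 -0.9 -7.6] w 0.3139926401662448
```

Call:
carry_out(
  increments=[
    {"slide": [0, 0.06, 0.3], "yaw": 0, "hand": 10},
    {"slide": [0, 0, 0.3], "yaw": 0, "hand": 10},
    {"slide": [0, 0, 0.3], "yaw": 0, "hand": 10},
  ],
)

```text
time: 17.5
tool_pos: [0.5636, -0.0527, 0.079]
ee_rot: [0.998, 0.055, -0.007, -0.007]
ft_force: [1.7, -0.3, -4.9]
grip_width: 0.311
```

```bash
python3 st.py .5638 -.0530 .0775 .11
```

```text
pos [ 0.5636 -0.0527  0.079 ] th 0.1106 z [-0.0149  0.0129 -0.9998] rel cm [0.02 0.04 0.15] ('yaw', 0.0006)
17.5 [-0.1197  0.4499  1.7821  0.0138  0.9259  1.3322] [-0.002  0.042  0.043  0.004 -0.088 -0.003] F [ 1.7 -0.3 -4.9] w 0.3106913279638008
```

Call:
carry_out(
  increments=[
    {"slide": [0, 0, 0.15], "yaw": 0, "hand": 10},
    {"slide": [0, 0, 0.1], "yaw": 0, "hand": 10},
  ],
)

```text
time: 17.67
tool_pos: [0.5637, -0.0527, 0.0777]
ee_rot: [0.998, 0.055, -0.007, -0.007]
ft_force: [-2.3, 1.2, 6.6]
grip_width: 0.314
```

```bash
python3 st.py .5638 -.0530 .0775 .11
```

```text
pos [ 0.5637 -0.0527  0.0777] th 0.1104 z [-0.0144  0.0131 -0.9998] rel cm [0.   0.03 0.02] ('yaw', 0.0004)
17.6667 [-0.1198  0.4515  1.7834  0.0141  0.9226  1.3321] [ 0.    -0.001  0.003  0.001 -0.008 -0.002] F [-2.3  1.2  6.6] w 0.3135644442658539
```

Call:
carry_out(
  increments=[
    {"slide": [0, 0, 0], "yaw": 0, "hand": 10},
    {"slide": [0, 0, 0.05], "yaw": 0, "hand": 10},
    {"slide": [0, 0, 0.05], "yaw": 0, "hand": 10},
  ],
)

```text
time: 17.92
tool_pos: [0.5637, -0.0527, 0.0778]
ee_rot: [0.998, 0.055, -0.007, -0.007]
ft_force: [-0.5, 0.2, 2.2]
grip_width: 0.31
```

```bash
python3 st.py .5638 -.0530 .0775 .11; python3 - <<'E'
from h import *
from cell import viewer
s=viewer.snapshot("scene"); t=viewer.snapshot("top")
cv2.imwrite("pics/v12.png",cv2.resize(s["pixels"][110:220,180:290],None,fx=5,fy=5,interpolation=cv2.INTER_CUBIC))
cv2.imwrite("pics/v12s.png",s["pixels"]);cv2.imwrite("pics/v12t.png",t["pixels"])
E
python3 st.py .5638 -.0530 .0775 .11
```

```text
pos [ 0.5637 -0.0527  0.0778] th 0.1103 z [-0.0138  0.0132 -0.9998] rel cm [0.01 0.04 0.03] ('yaw', 0.0003)
17.9167 [-0.1199  0.4511  1.7839  0.0143  0.922   1.3319] [-0.002 -0.     0.002 -0.001 -0.004 -0.002] F [-0.5  0.2  2.2] w 0.31039623925461174
pos [ 0.5637 -0.0527  0.0777] th 0.1103 z [-0.0139  0.0132 -0.9998] rel cm [0.01 0.03 0.02] ('yaw', 0.0003)
18.0167 [-0.1199  0.4511  1.784   0.0143  0.922   1.332 ] [-0.    -0.    -0.001 -0.002 -0.    -0.001] F [-1.7  0.2  2.9] w 0.31631293694324886
```

View pics/v12.png

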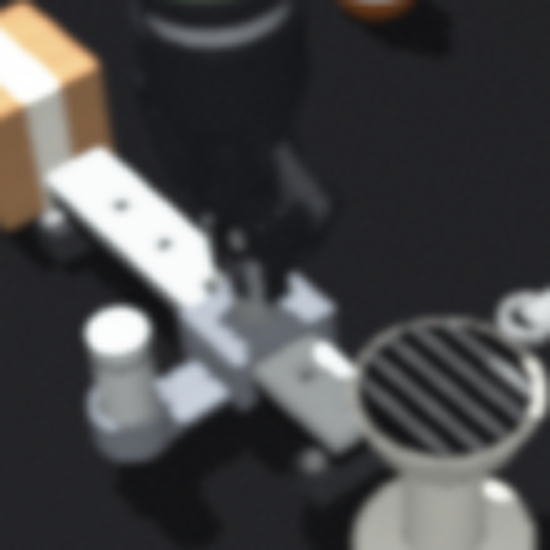

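View pics/v12s.png

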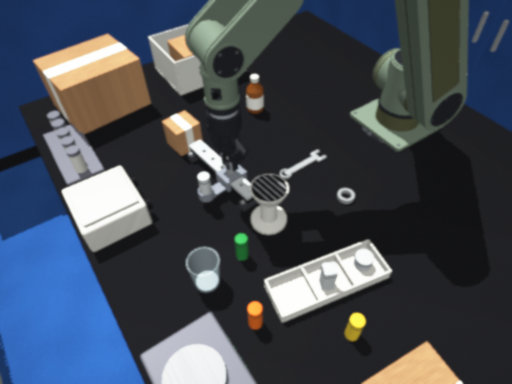

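```bash
python3 - <<'E'
from cell import workorder,readout
print(workorder.sign_off()); s=readout.state(); print(s["time"],s["tool_pos"],s["ft_force"],s["grip_width"])
E
```

```text
the job is handed in; nothing more can be done
None
the job is handed in; nothing more can be done
```

I handed the job in at about 18 s of the 58 s allowed; no verdict comes back, so what follows is from my own checks.

- **Canister:** I took the round canister from the far compartment of the bin and lowered it into the cup until it met the floor at about 22 N. I then let go. The picture afterwards shows it upright in the cup.
- **Section:** I gripped the knob, pulled the pin up about 12 mm and slid the section about 40 mm towards the inlet. That is the next hole, at the +y end. I then lowered the pin there.

**Last checks:**
- **Pin:** the tool height with the pin down is 77.7 mm, against 77.8 mm when I first gripped the knob. The force turned from about 5 N of spring pull to a light push of about 3 N, so I take the pin as fully home.
- **Grip:** the gripper is still closed on the knob, at an opening of 0.31.
- **Scene:** the canister still stands in its cup. In the scene view the other two cans, the coloured look-alikes, the carton and the inlet stand where they were.

**What disagreed:**
- The two cameras differed by 2 to 5 mm, so I lined the canister up over the cup by comparing both in one view.
- The tool tilted up to 2.7° after my first fast descent, so I straightened it before gripping the canister and moved more slowly from then on.

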